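# Set up the soldering turntable from the stacked blocks

### The arm

A 6-joint arm with a two-finger parallel gripper is mounted at the origin on a cart in front of the work surface, level with it; the furniture and walls round the work are solid. World frame = base frame: x ahead of the robot, y to its left, z up, the work surface at z = 0. Lengths are in m, angles in rad, forces in N, time in s.
With the tool pointing down it reaches from about 0.35 to 1 m from the base axis. Payload 7.1 kg.
Tool frame: the origin (TCP) lies on the centre line of the jaws, within the pads' length; the fingertips stand 14 mm ahead of it and the grasp point (between the pads) lies 5 mm behind it; z points along the fingers, y is the line along which they close (so a half turn about z gives the same grasp; the last joint's range is limited). The gripper opens to 85 mm and grips with 20 to 120 N. Pads are 22 mm wide; open, the fingers measure 114 mm over their backs; the gripper's body (76 mm by 85 mm) begins 54 mm behind the grasp point. The pads swing forward as they close: fully open they stand 13 mm farther back than shut.
Start: joints at [1.255, 0.423, 1.63, -0, 1.089, -0.019], TCP at [0.183, 0.598, 0.245] pointing down, gripper open.
Joint ranges: [-3, 3], [-0.9, 2.11], [0.09, 2.58], [-1.31, 4.45], [0.11, 2.69], [-2.54, 2.54]. Speed limits (rad/s): [2.39, 2.39, 3.01, 3.14, 3.14, 3.14].

### API

Orientations are given as a unit quaternion [w, x, y, z].
In Python, from workcell import readout, read_camera, r gives the robot as it stands.
- The arm moves only by the shell command python3 -m jog 'ROWS'. ROWS is a JSON object of lists of equal length, an entry for each row: "offset": the shift along the tool's x, y, z in m, a list of three; "rotation": the turn, a rotation vector about the tool's x, y, z in units of 5 degrees (1.0 is 5 degrees), a list of three; "claw": the finger opening in m, from 0 to 0.0854. A call has 1 to 12 rows; each row shifts and turns the commanded pose from where the row before left it, along the tool's axes as they then stand; what a row does not reach is not made up. A row lasts 1/12 s, in which the tool goes at most 41.7 mm and 7.16 degrees, less where a joint would pass 70% of its speed; a pose out of reach is approached as far as the arm can. A call is refused whole if a number of a shift passes 0.0417 or a number of a turn 1, either way. A call with a gripper value outside its range is refused whole. The fingers move at their own pace and stop on an object; the grip force is fixed at half the most. Time passes only in rows, so rows that do not move let the fingers close. It gives the time, the measured TCP pose, the force, the opening and the grip force at its end, in the units of the state.
- readout.sense(): the state, without advancing time (a new reading comes with each control period).
- read_camera(name): name is "scene" or "top" or "wrist"; returns a dict with "color" (480x640x3 uint8, red, green, blue), "fx", "fy", "cx", "cy" (pixels), "world_from_camera" (4x4, takes a point from camera to world coordinates). Camera axes: x right, y up, looking along -z (the intrinsics and any distortion apply to the point x, -y, -z); pixel columns grow to the right and rows downward; lengths in m; the calibration is good to about 2 mm. A picture is of the moment at which its call begins. There is no depth.
- r.sign_off(): hands the job in; it is judged then, once.
The state is a dict: "time_s": time; "q": joint angles; "joint_vel": joint speeds; "effort": joint torques, N m; "position": TCP position; "orientation": TCP orientation; "ft_force": force on the tool from outside, world axes, zero at the start; "moment": the same for the moment, N m; "grip_width": finger opening in m; "gripper_force": force on a finger pad.
Only numpy, scipy, OpenCV 4.12 (cv2) and the standard library are available. Lean on these libraries where they do the work, as an engineer would, in place of code of your own. Each camera call takes 0.05 s, during which the arm holds its last target. There are 200 camera calls.

### The job

Get the jeweller's bench ready for soldering the ring. The blocks are stacked up: the polished steel block from the top belongs in the middle of its red rubber pad, and the pale fire brick from the bottom belongs flat in the tray of the soldering turntable, so the black charcoal block between them must be set aside for the moment (the wooden board has room). On the brick in the tray goes the charcoal block again, centred and lengthways along it, and on the middle of the charcoal the silver ring, lying flat; leave the white flux jar standing where it is.

Things in the scene. Friction and masses are not known exactly. Their poses are not given: they have to be found in the camera images.
- bench_block: Polished grey steel block, 65 x 65 x 21 mm high, about 0.75 kg; at the start on top of the stack. Origin: centre of its underside; z up, x and y along its sides.
- charcoal_block: Black charcoal soldering block, 64 (x) x 90 (y) x 28.5 mm high, about 60 g; at the start it lies under the steel block and crosswise on the fire brick, its ends overhanging. Origin: centre of its underside; y is its long axis.
- fire_brick: Pale cream fire brick, 60 (x) x 95 (y) x 32 mm high, about 0.28 kg; at the start on the bench (z = 0) at the bottom of the stack, only its ends showing. Origin: centre of its underside; y is its long axis.
- ring: Small plain silver ring band lying flat on the round cork disc, 22 mm outside, 14 mm bore, about 5.5 mm high, 12 g. Origin: centre of its underside; z is its axis.
- tray_floor (a point): Floor centre of the turntable's oblong bright steel tray, 19 mm above the bench. Inside 78 (x) x 113 (y) mm, y its long axis, open above; walls 2.5 mm thick with a small rolled edge, top 8 mm above the floor. It turns about the vertical on a dark round base (104 mm, fixed) but friction holds it where it stands; its turn differs each time.
- rubber_pad: Square red rubber pad, 98 x 98 mm on top (104 mm at the foot), 8 mm thick, fixed to the bench. Origin: centre of its underside.
- cork_disc: Round cork disc, 90 mm across, 8 mm thick, fixed to the bench; the ring lies on it at the start, up to 21 mm off its centre. Origin: centre of its underside, on the bench (z = 0).
- board_spot (a point): A clear place on the light wooden soldering board that is fixed to the bench: board top, 16 mm above the bench. A block up to 64 x 90 mm fits here when its long side runs at about 48 degrees from the world's x axis towards +y (parallel to the board's edges).
- flux_jar: White jar with a black cap, 52 mm across, 64 mm high, 0.12 kg, a loose bystander beside the wooden board. Origin: centre of its underside.

How it is judged:
At the end, for the whole second after the job is handed in: Steel block flat on the rubber pad (centres within 15 mm); brick flat on the tray floor (16 mm, 0.3 rad); charcoal flat on the brick (15 mm, long axes within 0.2 rad); ring flat on the charcoal, within 15 mm of its centre; all at rest (horizontal distance between bench_block and rubber_pad below 0.015 m and z of bench_block in the frame of rubber_pad between 0.005 and 0.011 m and angle between each of bench_block, fire_brick, charcoal_block, ring's own z axis and vertical below 0.06 rad and horizontal distance between fire_brick and tray_floor below 0.016 m and z of fire_brick in the frame of tray_floor between -0.004 and 0.004 m and angle between the y axis of fire_brick and the y axis of tray_floor, either way round below 0.3 rad and horizontal distance between charcoal_block and fire_brick below 0.015 m and z of charcoal_block in the frame of fire_brick between 0.028 and 0.036 m and angle between the y axis of charcoal_block and the y axis of fire_brick, either way round below 0.2 rad and horizontal distance between ring and charcoal_block below 0.015 m and z of ring in the frame of charcoal_block between 0.0255 and 0.0315 m and linear speed of each of bench_block, charcoal_block, fire_brick, ring below 0.02 m/s); the robot touches nothing.
It fails at once if the flux jar is pushed more than 40 mm away or knocked over (distance of flux_jar from where it was at the start of the episode above 0.04 m or angle between flux_jar's own z axis and vertical above 0.5 rad).
It also fails if it takes over 120 s, if anything falls off the work surface, if the arm or the gripper's body presses on something with over 40 N, if the wrist force passes 120 N, or if a joint passes its speed limit or range.

## Working session

There is one attempt and no reset: what is moved stays moved. The work goes in short steps, Python scripts to look and compute and a shell command to move; the robot and the scene stay as the last step left them, time stands still between calls to the robot, and variables do not carry over. Pictures are saved under pics/ and viewed, at most 14 in all, crops included, and the job is handed in when it is done.

```bash
ls; mkdir -p pics; python3 - <<'E'
from workcell import readout, read_camera
import cv2
print(readout.sense())
for n in ("scene","top"):
    c=read_camera(n); cv2.imwrite(f"pics/{n}0.png",c["color"][:,:,::-1]); print(n,{k:v for k,v in c.items() if k!="color"})
E
```

```text
pics
{'time_s': 0.0, 'q': array([ 1.25499018e+00,  4.23848423e-01,  1.63071385e+00, -3.07459937e-05,
        1.08857992e+00, -1.90209718e-02]), 'joint_vel': array([-9.45059729e-04,  1.16671927e-03,  6.00378298e-04, -5.11023769e-04,
       -1.07390099e-03, -3.66229169e-06]), 'effort': array([-2.09293437e-03, -5.57369578e+01, -2.81750447e+01, -2.28206250e-04,
        7.30875632e-03, -3.42025237e-05]), 'position': array([0.18260933, 0.59717015, 0.24453156]), 'orientation': array([-1.15677805e-04,  1.47841472e-01,  9.89010768e-01, -7.66206441e-04]), 'ft_force': array([ 0.50269645, -0.23182673,  0.6318864 ]), 'moment': array([0.0181697 , 0.03829502, 0.10222942]), 'gripper_force': 0.0, 'grip_width': 0.0854151987599855}
scene {'fx': 441.3615124485073, 'fy': 441.3615124485073, 'cx': 315.40453786652955, 'cy': 230.92479327786026, 'world_from_camera': array([[ 0.60078578,  0.47977432, -0.63943181,  0.02095205],
       [-0.79939194,  0.35517386, -0.48458648, -0.54450703],
       [-0.00538268,  0.8022893 ,  0.59691113,  0.60129627],
       [ 0.        ,  0.        ,  0.        ,  1.        ]])}
top {'fx': 620.6450438010113, 'fy': 620.6450438010113, 'cx': 324.1228719032035, 'cy': 229.46810635926533, 'world_from_camera': array([[ 0.00451006,  0.98767537, -0.15645137,  0.40250193],
       [-0.99998255,  0.00505144,  0.00306293, -0.13871348],
       [ 0.00381549,  0.15643483,  0.98768091,  1.10768313],
       [ 0.        ,  0.        ,  0.        ,  1.        ]])}
```

View pics/scene0.png

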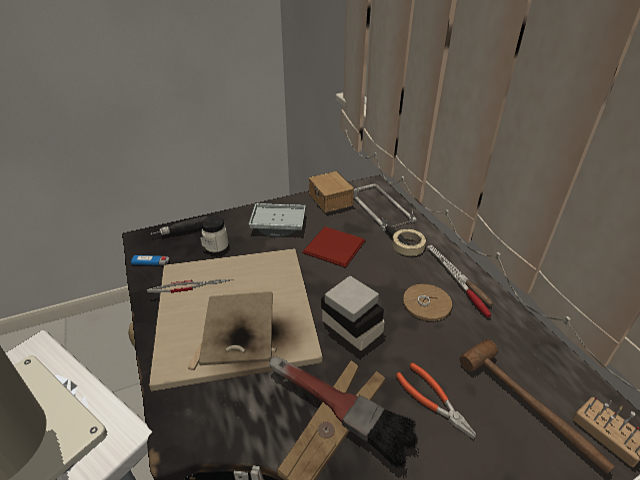

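View pics/top0.png

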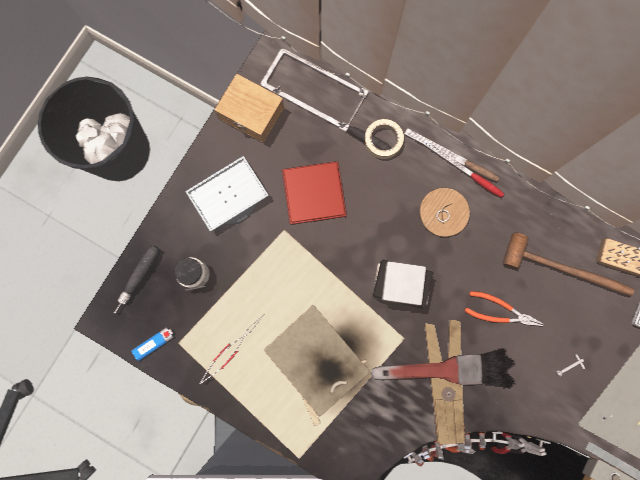

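```bash
cat > h.py <<'E'
import numpy as np, cv2
from workcell import readout, read_camera
from scipy.spatial.transform import Rotation as R
def ray(c,px):
    M=c["world_from_camera"]; d=np.array([(px[0]-c["cx"])/c["fx"],-(px[1]-c["cy"])/c["fy"],-1.])
    d=M[:3,:3]@d; return M[:3,3],d/np.linalg.norm(d)
def plane(c,px,z):
    o,d=ray(c,px); return o+d*(z-o[2])/d[2]
def tri(c1,p1,c2,p2):
    o1,d1=ray(c1,p1);o2,d2=ray(c2,p2)
    s=np.linalg.lstsq(np.c_[d1,-d2],o2-o1,rcond=None)[0]
    a,b=o1+s[0]*d1,o2+s[1]*d2
    return (a+b)/2,np.linalg.norm(a-b)
def crop(n,img,x0,y0,w,h,s):
    cv2.imwrite(n,cv2.resize(np.ascontiguousarray(img[y0:y0+h,x0:x0+w,::-1]),None,fx=s,fy=s,interpolation=cv2.INTER_CUBIC))
def save(n,c): np.save(n,c,allow_pickle=True)
def load(n): return np.load(n,allow_pickle=True).item()
E
python3 - <<'E'
from h import *
t=read_camera("top");s=read_camera("scene")
save("t0.npy",t);save("s0.npy",s)
crop("pics/tc.png",t["color"],180,145,160,90,5); crop("pics/tc2.png",t["color"],360,180,120,140,4)
crop("pics/sc.png",s["color"],240,195,220,160,3.6)
E
```

```text
(no output)
```

View pics/tc.png

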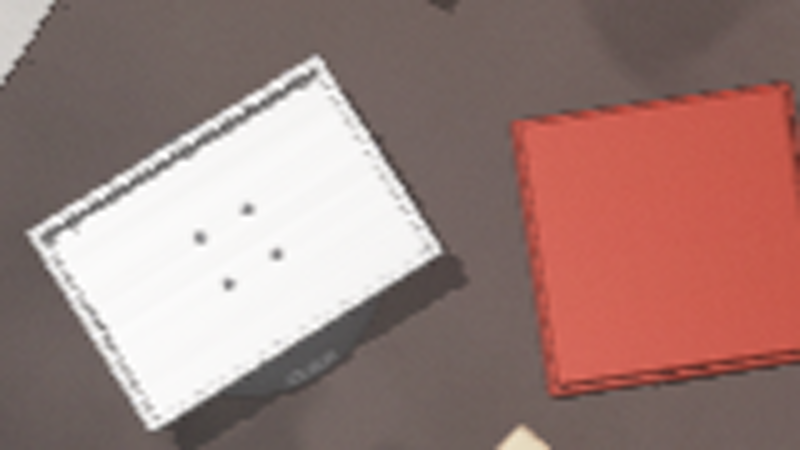

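View pics/tc2.png

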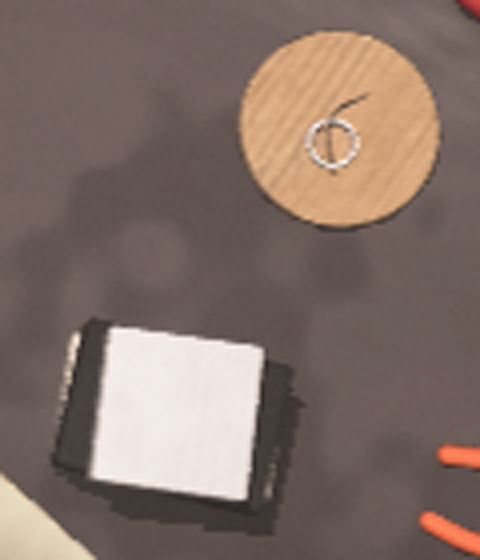

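View pics/sc.png

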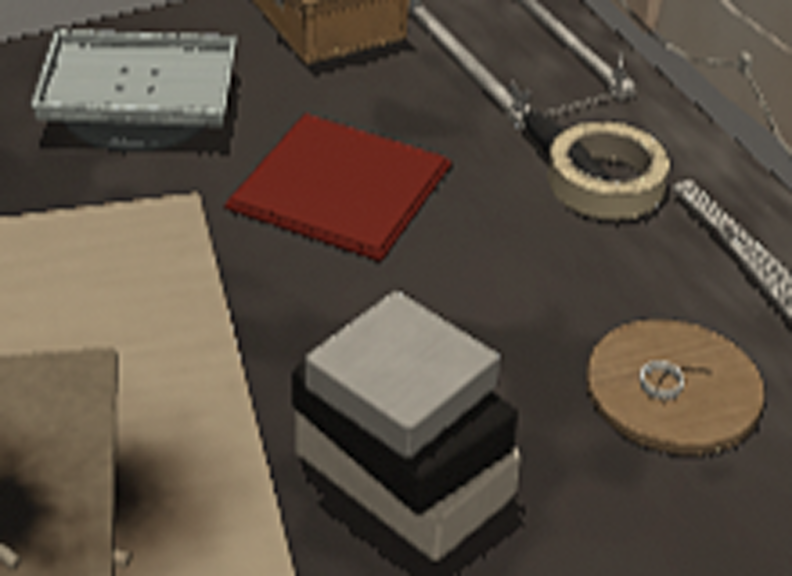

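```bash
python3 - <<'E'
from h import *
np.set_printoptions(precision=4,suppress=True)
t=load("t0.npy");s=load("s0.npy")
T1=lambda u,v:(180+(u+.5)/5-.5,145+(v+.5)/5-.5)
T2=lambda u,v:(360+(u+.5)/4-.5,180+(v+.5)/4-.5)
S=lambda u,v:(240+(u+.5)/3.6-.5,195+(v+.5)/3.6-.5)
P=lambda n,a,b:print(n,*tri(t,a,s,b))
for i,(a,b) in enumerate(zip([(107,326),(265,347),(249,500),(91,479)],[(397,291),(500,357),(409,430),(307,361)])): P(f"steel{i}",T2(*a),S(*b))
P("ring",T2(332,144),S(662,380)); P("cork",T2(340,129),S(676,384))
P("holes",T1(237,246),S(138,80))
for a,b in [((320,55),(236,37)),((28,232),(60,30)),((152,432),(36,110)),((440,252),(222,118))]: P("rim",T1(*a),S(*b))
P("padfar",T1(525,122),S(305,114));P("padleftnear",T1(558,385),S(228,205))
print("pad top")
pp=[plane(s,S(*p),.008) for p in [(305,114),(452,162),(380,250),(228,205)]]
print(np.array(pp),np.mean(pp,0))
print("pad from top",plane(t,(284+ .5,168.8),.004),plane(t,(290.5,224),.004))
print("charcoal L",[plane(t,T2(*p),.0605) for p in [(90,318),(55,468),(293,368),(272,512)]])
print("brick",plane(s,S(435,560),0),plane(s,S(298,455),0),plane(s,S(519,485),0))
print("board",[plane(t,p,.016) for p in [(286,231),(404,338),(300,457),(180,342)]],plane(t,(283,270),.016))
print("sheet",[plane(t,p,.02) for p in [(313,306),(265,350)]], "jar",plane(t,(192,273),.03))
E
```

```text
steel0 [ 0.513  -0.2462  0.0779] 0.0007478623573998686
steel1 [ 0.5036 -0.3107  0.079 ] 0.0018560187115756756
steel2 [ 0.4401 -0.3023  0.0801] 0.0025727435667723974
steel3 [ 0.4493 -0.2388  0.0769] 0.0001275604572785056
ring [ 0.6024 -0.3546  0.0099] 0.001179715283036978
cork [ 0.6104 -0.3597  0.0034] 0.001264650649203564
holes [0.6392 0.0326 0.0168] 0.00016349937545162007
rim [0.707  0.0041 0.0253] 0.0020016616588304356
rim [0.6429 0.1051 0.0251] 0.0021128066691533955
rim [0.5717 0.0594 0.0205] 0.002032573451943967
rim [ 0.6361 -0.04    0.02  ] 0.0017747747061056924
padfar [ 0.6871 -0.068   0.0055] 0.003980597183459131
padleftnear [ 0.5907 -0.0812  0.0005] 0.003702539359743772
pad top
[[ 0.6828 -0.0687  0.008 ]
 [ 0.6959 -0.1698  0.008 ]
 [ 0.602  -0.18    0.008 ]
 [ 0.5822 -0.0857  0.008 ]] [ 0.6407 -0.1261  0.008 ]
pad from top [ 0.6893 -0.0692  0.004 ] [ 0.587  -0.0815  0.004 ]
charcoal L [array([ 0.518 , -0.2406,  0.0605]), array([ 0.4546, -0.2252,  0.0605]), array([ 0.4971, -0.3262,  0.0605]), array([ 0.4366, -0.316 ,  0.0605])]
brick [ 0.4427 -0.3178  0.    ] [ 0.4565 -0.2289  0.    ] [ 0.5052 -0.3266  0.    ]
board [array([ 0.5723, -0.0743,  0.016 ]), array([ 0.3856, -0.2814,  0.016 ]), array([ 0.1875, -0.1033,  0.016 ]), array([0.3771, 0.1063, 0.016 ])] [ 0.5027 -0.07    0.016 ]
sheet [array([ 0.4399, -0.1233,  0.02  ]), array([ 0.3643, -0.0413,  0.02  ])] jar [0.4955 0.0871 0.03  ]
```

```bash
cat >> h.py <<'E'
def plan(x,y,z,ang):
    """offset (in tool axes after turning) and turn (5deg units, tool z) to put the TCP at x,y,z with tool y at ang deg"""
    s=readout.sense(); q=s["orientation"]; r=R.from_quat([q[1],q[2],q[3],q[0]]); M=r.as_matrix()
    a=np.degrees(np.arctan2(M[1,1],M[0,1])); d=(a-ang+90)%180-90
    tgt=R.from_matrix(np.array([[-np.sin(A:=np.radians(a-d)),np.cos(A),0],[np.cos(A),np.sin(A),0],[0,0,-1]]).T.T) if 0 else None
    c,sn=np.cos(np.radians(a-d)),np.sin(np.radians(a-d))
    Mt=np.c_[[-sn*-1*-1,c,0],[c,sn,0],[0,0,-1]]
    if np.linalg.det(Mt)<0: Mt[:,0]*=-1
    off=Mt.T@(np.array([x,y,z])-s["position"])
    print("t",round(s["time_s"],2),"pos",s["position"].round(4),"ang",round(a,1),"tilt",np.degrees(np.arccos(-M[2,2])).round(2),"w",round(s["grip_width"],4),"F",s["ft_force"].round(1),"q",s["q"].round(2))
    print("rotvec/5deg in tool:",(np.degrees((r.inv()*R.from_matrix(Mt)).as_rotvec())/5).round(2),"offset mm after turn:",(off*1000).round(1))
E
sed -i '/tgt=/d; s/-sn\*-1\*-1/-sn/' h.py
python3 -m jog '{"offset":[[0,0,0],[0,0,0],[0,0,0],[0,0,0],[0,0,0],[0,0,0],[0,0,0],[0,0,0],[0,0,0],[0,0,0],[0,0,0],[0,0,0]],"rotation":[[0,0,1],[0,0,1],[0,0,1],[0,0,1],[0,0,1],[0,0,1],[0,0,1],[0,0,1],[0,0,1],[0,0,1],[0,0,1],[0,0,1]],"claw":[0.0854,0.0854,0.0854,0.0854,0.0854,0.0854,0.0854,0.0854,0.0854,0.0854,0.0854,0.0854]}'
python3 -m jog '{"offset":[[0,0,0],[0,0,0],[0,0,0],[0,0,0],[0,0,0]],"rotation":[[0,0,1],[0,0,1],[0,0,1],[0,0,1],[0,0,0.14]],"claw":[0.08,0.08,0.08,0.08,0.08]}'
python3 -c "
from h import *
plan(.52,.05,.22,-7.7); plan(.4765,-.2745,.22,-7.7)"
```

```text
time_s: 1.2
position: [0.1827, 0.5975, 0.2451]
orientation: [0.0, 0.624, 0.781, -0.0]
ft_force: [-0.6, -0.4, -1.2]
grip_width: 0.0852
gripper_force: 0.0
time_s: 1.62
position: [0.1827, 0.5975, 0.2451]
orientation: [0.0, 0.754, 0.657, -0.0]
ft_force: [-1.1, 0.2, -0.3]
grip_width: 0.0798
gripper_force: 0.0
t 1.62 pos [0.1827 0.5975 0.2451] ang -7.9 tilt 0.02 w 0.0798 F [-1.1  0.2 -0.3] q [ 1.26  0.42  1.63 -0.    1.09  1.39]
rotvec/5deg in tool: [-0.    0.   -0.04] offset mm after turn: [-497.4  407.6   25.1]
t 1.62 pos [0.1827 0.5975 0.2451] ang -7.9 tilt 0.02 w 0.0798 F [-1.1  0.2 -0.3] q [ 1.26  0.42  1.63 -0.    1.09  1.39]
rotvec/5deg in tool: [-0.    0.   -0.04] offset mm after turn: [-824.8  408.    25.1]
```

```bash

python3 -m jog '{"offset":[[-0.033,0.027,0],[-0.033,0.027,0],[-0.033,0.027,0],[-0.033,0.027,0],[-0.033,0.027,0],[-0.033,0.027,0],[-0.033,0.027,0],[-0.033,0.027,0],[-0.033,0.027,0],[-0.033,0.027,0],[-0.033,0.027,0],[-0.033,0.027,0]],"rotation":[[0,0,0],[0,0,0],[0,0,0],[0,0,0],[0,0,0],[0,0,0],[0,0,0],[0,0,0],[0,0,0],[0,0,0],[0,0,0],[0,0,0]],"claw":[0.08,0.08,0.08,0.08,0.08,0.08,0.08,0.08,0.08,0.08,0.08,0.08]}'
python3 -m jog '{"offset":[[-0.034,0.027,0],[-0.034,0.027,0],[-0.034,0.027,0],[-0.03,0,0],[-0.03,0,0],[-0.03,0,0],[-0.03,0,0],[-0.03,0,0],[-0.03,0,0],[-0.03,0,0],[-0.03,0,0],[-0.03,0,0]],"rotation":[[0,0,0],[0,0,0],[0,0,0],[0,0,0],[0,0,0],[0,0,0],[0,0,0],[0,0,0],[0,0,0],[0,0,0],[0,0,0],[0,0,0]],"claw":[0.08,0.08,0.08,0.08,0.08,0.08,0.08,0.08,0.08,0.08,0.08,0.08]}'
python3 -c "
from h import *
plan(.4765,-.2745,.2,-7.7)
c=read_camera('wrist');save('w0.npy',c);cv2.imwrite('pics/w0.png',c['color'][:,:,::-1]);print(c['world_from_camera'],c['fx'],c['cx'],c['cy'])"
```

```text
time_s: 2.62
position: [0.4453, 0.1698, 0.2456]
orientation: [0.0, 0.752, 0.659, 0.0]
ft_force: [1.4, 0.4, 0.7]
grip_width: 0.0802
gripper_force: 0.0
time_s: 3.62
position: [0.4719, -0.2047, 0.2454]
orientation: [0.0, 0.752, 0.659, 0.0]
ft_force: [1.4, -0.1, 0.2]
grip_width: 0.08
gripper_force: 0.0
t 3.62 pos [ 0.4719 -0.2047  0.2454] ang -7.6 tilt 0.01 w 0.08 F [ 1.4 -0.1  0.2] q [-0.43  0.26  1.87 -0.    1.01 -0.3 ]
rotvec/5deg in tool: [0.   0.   0.03] offset mm after turn: [-68.6  13.9  45.4]
[[ 9.91254096e-01  1.27392595e-01  3.44448010e-02  4.80551868e-01]
 [-1.31967064e-01  9.57106313e-01  2.57938364e-01 -1.39534459e-01]
 [-1.07898972e-04 -2.60228039e-01  9.65547180e-01  3.73886181e-01]
 [ 0.00000000e+00  0.00000000e+00  0.00000000e+00  1.00000000e+00]] 396.56034992753 318.2854080471102 238.63965318822426
```

View pics/w0.png

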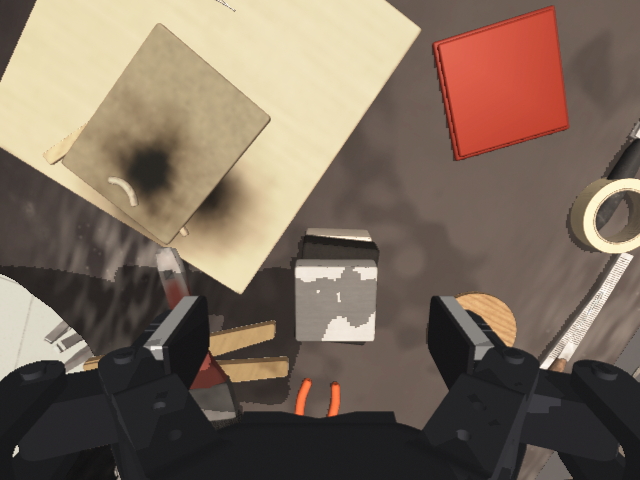

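The wrist view shows the steel top at corners (296,262),(378,260),(375,341),(295,340); the charcoal end lies at y≈237, the brick end at y≈230, aligned with the steel.

```bash
python3 - <<'E'
from h import *
np.set_printoptions(precision=4,suppress=True)
c=load("w0.npy");t=load("t0.npy")
W=[(296,262),(378,260),(376,341),(295,340)]
P=np.array([plane(c,p,.0815) for p in W]);print(P,P.mean(0))
T2=lambda u,v:(360+(u+.5)/4-.5,180+(v+.5)/4-.5)
print(tri(c,W[0],t,T2(91,479)),tri(c,W[1],t,T2(107,326)),tri(c,W[2],t,T2(265,347)))
print("char",[plane(c,p,.0605) for p in [(303,236),(377,241)]],"brick",[plane(c,p,.032) for p in [(306,229),(370,233)]])
plan(.4765,-.2745,.11,-7.7)
E
```

```text
[[ 0.4505 -0.234   0.0815]
 [ 0.5137 -0.2407  0.0815]
 [ 0.5056 -0.3101  0.0815]
 [ 0.4398 -0.3005  0.0815]] [ 0.4774 -0.2713  0.0815]
(array([ 0.4493, -0.2395,  0.0654]), np.float64(0.0011693092231711937)) (array([ 0.5152, -0.2476,  0.0616]), np.float64(0.0015078261025338335)) (array([ 0.505 , -0.3115,  0.0791]), np.float64(0.0016460900489696758))
char [array([ 0.4573, -0.2194,  0.0605]), array([ 0.5168, -0.2316,  0.0605])] brick [array([ 0.4587, -0.2206,  0.032 ]), array([ 0.5146, -0.2318,  0.032 ])]
t 3.67 pos [ 0.4718 -0.2089  0.2456] ang -7.6 tilt 0.16 w 0.0795 F [ 0.7 -2.6 -0.4] q [-0.44  0.26  1.87 -0.    1.01 -0.3 ]
rotvec/5deg in tool: [0.01 0.03 0.01] offset mm after turn: [-64.4  13.4 135.6]
```

```bash

python3 -m jog '{"offset":[[-0.022,0.005,0.02],[-0.022,0.005,0.02],[-0.02,0.003,0.02],[0,0,0.025],[0,0,0.025],[0,0,0.02],[0,0,0.01],[0,0,0],[0,0,0]],"rotation":[[0,0,0],[0,0,0],[0,0,0],[0,0,0],[0,0,0],[0,0,0],[0,0,0],[0,0,0],[0,0,0]],"claw":[0.08,0.08,0.08,0.08,0.08,0.08,0.08,0.08,0.08]}'
python3 -c "
from h import *
plan(.4768,-.2735,.07,-7.7)
c=read_camera('scene');crop('pics/s1.png',c['color'],240,150,220,160,3.6)"
```

```text
time_s: 4.42
position: [0.4767, -0.2684, 0.1054]
orientation: [-0.0, 0.753, 0.658, -0.0]
ft_force: [0.1, 0.0, -0.2]
grip_width: 0.08
gripper_force: 0.0
t 4.42 pos [ 0.4767 -0.2684  0.1054] ang -7.6 tilt 0.03 w 0.08 F [ 0.1  0.  -0.2] q [-0.53  0.51  1.89 -0.    0.74 -0.4 ]
rotvec/5deg in tool: [-0.01 -0.    0.01] offset mm after turn: [-5.1  0.8 35.4]
```

View pics/s1.png

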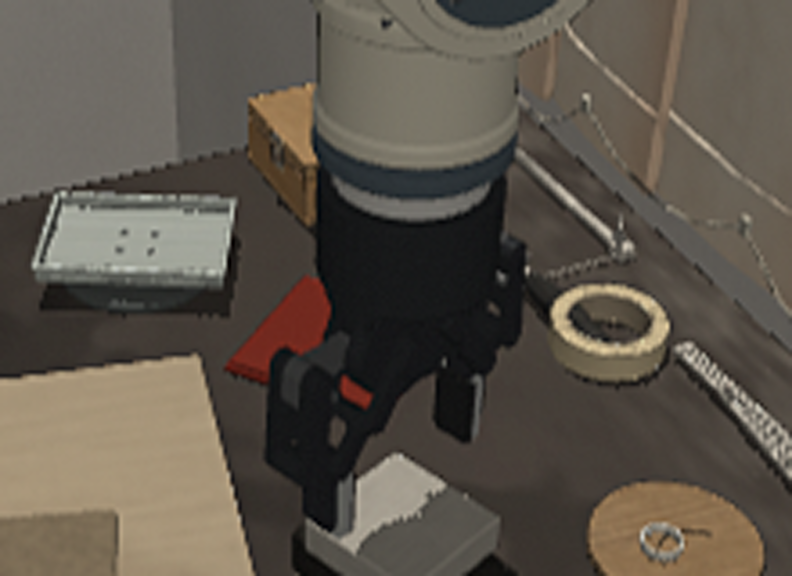

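The fingers straddle the steel block; the near tip at (330,525) stands outside its left edge.

```bash

python3 -m jog '{"offset":[[-0.005,0.001,0.01],[0,0,0.015],[0,0,0.01],[0,0,0],[0,0,0],[0,0,0],[0,0,0],[0,0,0],[0,0,0]],"rotation":[[0,0,0],[0,0,0],[0,0,0],[0,0,0],[0,0,0],[0,0,0],[0,0,0],[0,0,0],[0,0,0]],"claw":[0.08,0.08,0.08,0.08,0.08,0.05,0.05,0.05,0.05]}'
python3 -m jog '{"offset":[[0,0,-0.01],[0,0,-0.015],[0,0,-0.02],[0,0,-0.02],[0,0,0],[0,0,0]],"rotation":[[0,0,0],[0,0,0],[0,0,0],[0,0,0],[0,0,0],[0,0,0]],"claw":[0.05,0.05,0.05,0.05,0.05,0.05]}'
python3 -c "
from h import *
plan(.642,-.1265,.15,-7.7)
c=read_camera('scene');crop('pics/s2.png',c['color'],240,150,220,160,3.6)"
```

```text
time_s: 5.22
position: [0.477, -0.2737, 0.0713]
orientation: [0.0, 0.753, 0.658, 0.0]
ft_force: [-2.1, 1.1, 5.0]
grip_width: 0.0636
gripper_force: 67.3
time_s: 5.72
position: [0.4775, -0.2737, 0.1362]
orientation: [0.001, 0.753, 0.658, 0.0]
ft_force: [-0.5, -0.4, -7.2]
grip_width: 0.0636
gripper_force: 69.9
t 5.72 pos [ 0.4775 -0.2737  0.1362] ang -7.7 tilt 0.14 w 0.0636 F [-0.5 -0.4 -7.2] q [-0.54  0.47  1.87  0.    0.8  -0.41]
rotvec/5deg in tool: [ 0.03  0.01 -0.  ] offset mm after turn: [168.  143.3 -13.8]
```

View pics/s2.png

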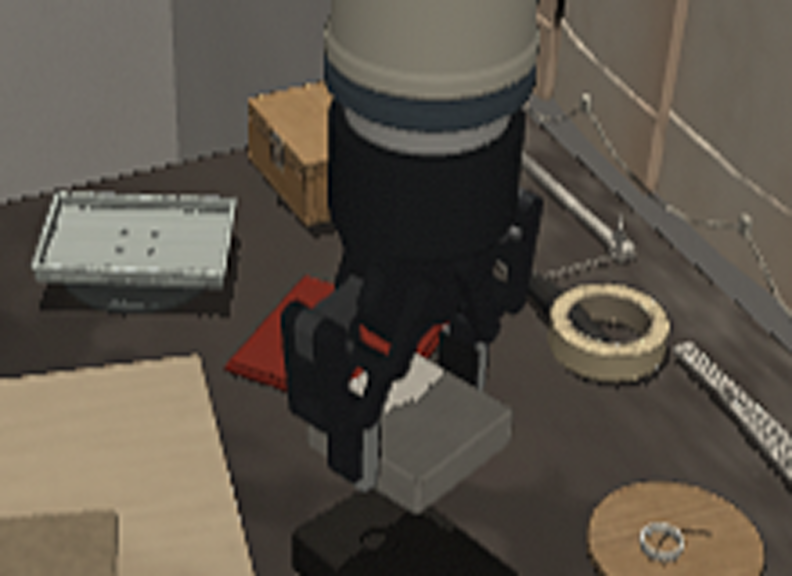

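```bash

python3 -m jog '{"offset":[[0.02,0.017,0],[0.03,0.026,0],[0.03,0.026,0],[0.03,0.026,0],[0.03,0.026,0],[0.028,0.0223,0],[0,0,0.02],[0,0,0.025],[0,0,0.025],[0,0,0.02],[0,0,0.01],[0,0,0]],"rotation":[[0,0,0],[0,0,0],[0,0,0],[0,0,0],[0,0,0],[0,0,0],[0,0,0],[0,0,0],[0,0,0],[0,0,0],[0,0,0],[0,0,0]],"claw":[0.05,0.05,0.05,0.05,0.05,0.05,0.05,0.05,0.05,0.05,0.05,0.05]}'
python3 -m jog '{"offset":[[0,0,0],[0,0,0]],"rotation":[[0,0,0],[0,0,0]],"claw":[0.05,0.05]}'
python3 -c "
from h import *
plan(.642,-.1265,.019,-7.7)"
```

```text
time_s: 6.77
position: [0.6383, -0.1255, 0.0309]
orientation: [-0.003, 0.753, 0.658, -0.002]
ft_force: [-0.6, 0.1, -7.2]
grip_width: 0.064
gripper_force: 69.6
time_s: 6.93
position: [0.6422, -0.1265, 0.036]
orientation: [0.001, 0.753, 0.658, 0.0]
ft_force: [0.4, -0.0, -6.7]
grip_width: 0.0636
gripper_force: 69.6
t 6.93 pos [ 0.6422 -0.1265  0.036 ] ang -7.7 tilt 0.07 w 0.0636 F [ 0.4 -0.  -6.7] q [-0.21  0.74  1.65  0.    0.75 -0.08]
rotvec/5deg in tool: [ 0.01  0.   -0.  ] offset mm after turn: [-0.  -0.2 17. ]
```

```bash

python3 -m jog '{"offset":[[0,0,0.008],[0,0,0.005],[0,0,0.003],[0,0,0],[0,0,0]],"rotation":[[0,0,0],[0,0,0],[0,0,0],[0,0,0],[0,0,0]],"claw":[0.05,0.05,0.05,0.05,0.05]}'
python3 -m jog '{"offset":[[0,0,0.001],[0,0,0],[0,0,0]],"rotation":[[0,0,0],[0,0,0],[0,0,0]],"claw":[0.05,0.05,0.05]}'
```

```text
time_s: 7.35
position: [0.6415, -0.1262, 0.0193]
orientation: [-0.0, 0.753, 0.658, -0.0]
ft_force: [0.1, 0.1, -6.5]
grip_width: 0.0636
gripper_force: 69.8
time_s: 7.6
position: [0.6416, -0.1263, 0.0189]
orientation: [0.0, 0.753, 0.658, 0.0]
ft_force: [-2.5, -1.0, -0.2]
grip_width: 0.0641
gripper_force: 70.6
```

```bash

python3 -m jog '{"offset":[[0,0,0],[0,0,0],[0,0,0],[0,0,-0.02],[0,0,-0.04],[0,0,-0.04],[0,0,-0.04],[-0.03,-0.026,0],[-0.03,-0.026,0],[-0.03,-0.026,0],[-0.02,-0.02,0],[-0.01,-0.01,0]],"rotation":[[0,0,0],[0,0,0],[0,0,0],[0,0,0],[0,0,0],[0,0,0],[0,0,0],[0,0,0],[0,0,0],[0,0,0],[0,0,0],[0,0,0]],"claw":[0.078,0.078,0.078,0.078,0.078,0.078,0.078,0.078,0.078,0.078,0.078,0.078]}'
python3 -m jog '{"offset":[[0,0,0],[0,0,0],[0,0,0]],"rotation":[[0,0,0],[0,0,0],[0,0,0]],"claw":[0.078,0.078,0.078]}'
python3 - <<'E'
from h import *
plan(.477,-.274,.12,-7.7)
c=read_camera('wrist');save('w1.npy',c);cv2.imwrite("pics/w1.png",c["color"][:,:,::-1])
E
```

```text
time_s: 8.6
position: [0.5159, -0.2323, 0.1587]
orientation: [-0.0, 0.754, 0.657, -0.0]
ft_force: [0.9, -0.3, 0.3]
grip_width: 0.0782
gripper_force: 0.0
time_s: 8.85
position: [0.5197, -0.2304, 0.1586]
orientation: [0.001, 0.753, 0.658, 0.0]
ft_force: [1.3, 0.1, -0.0]
grip_width: 0.078
gripper_force: 0.0
t 8.85 pos [ 0.5197 -0.2304  0.1586] ang -7.7 tilt 0.08 w 0.078 F [ 1.3  0.1 -0. ] q [-0.44  0.46  1.82  0.    0.87 -0.3 ]
rotvec/5deg in tool: [0.02 0.   0.  ] offset mm after turn: [-48.9 -36.5  38.6]
```

View pics/w1.png

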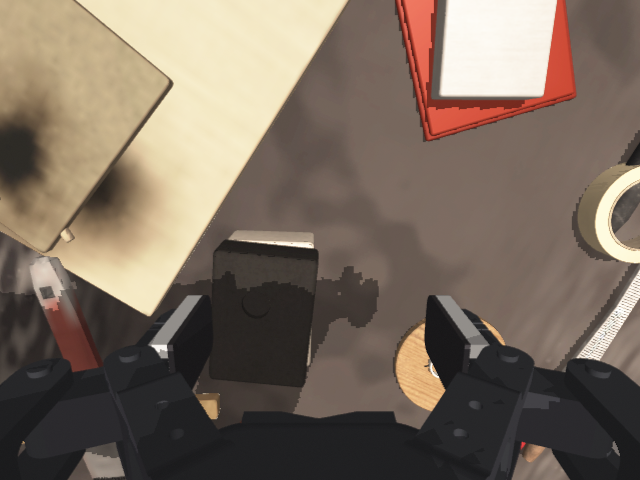

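```bash
python3 - <<'E'
from h import *
c=load('w1.npy'); im=(255*(c["color"]/255.)**.45).astype(np.uint8)
crop("pics/w1c.png",im,190,220,150,185,3.2)
E
```

```text
(no output)
```

View pics/w1c.png

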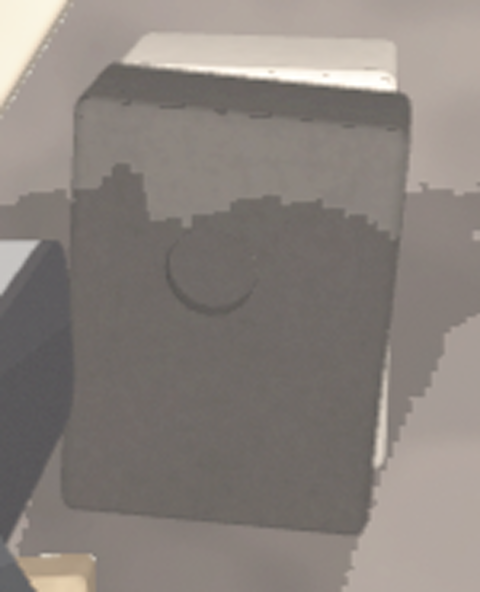

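```bash
python3 - <<'E'
from h import *
np.set_printoptions(precision=4,suppress=True)
c=load('w1.npy');C=lambda u,v:(190+(u+.5)/3.2-.5,220+(v+.5)/3.2-.5)
P=np.array([plane(c,C(*p),.0605) for p in [(78,100),(409,128),(366,534),(63,507)]]);print(P,P.mean(0))
for i,j in [(0,1),(3,2),(3,0),(2,1)]:
  d=P[j]-P[i];print(np.linalg.norm(d),np.degrees(np.arctan2(d[1],d[0])))
print("brick bottom",plane(c,C(145,33),0),plane(c,C(396,40),0),"top",plane(c,C(396,76),.032), "right side", plane(c,C(385,345),.032),plane(c,C(378,465),.032))
plan(P[:,0].mean(),P[:,1].mean(),.046,-9)
E
```

```text
[[ 0.4578 -0.225   0.0605]
 [ 0.5182 -0.2387  0.0605]
 [ 0.4976 -0.3244  0.0605]
 [ 0.4372 -0.3098  0.0605]] [ 0.4777 -0.2745  0.0605]
0.0619609836682594 -12.807125483774456
0.06216071021234681 -13.618632244924498
0.08729166916370983 76.37463896315973
0.08816943860175859 76.50853433272559
brick bottom [ 0.4577 -0.227   0.    ] [ 0.5154 -0.2365  0.    ] top [ 0.5157 -0.2363  0.032 ] right side [ 0.5048 -0.2973  0.032 ] [ 0.499  -0.3269  0.032 ]
t 8.9 pos [ 0.5198 -0.2302  0.1585] ang -7.7 tilt 0.07 w 0.0777 F [ 0.3 -0.2 -0.6] q [-0.44  0.46  1.82  0.    0.87 -0.3 ]
rotvec/5deg in tool: [0.01 0.   0.27] offset mm after turn: [-50.3 -34.6 112.5]
```

```bash

python3 -m jog '{"offset":[[0,0,0],[0,0,0],[0,0,0]],"rotation":[[0,0,1],[0,0,0.12],[0,0,0]],"claw":[0.079,0.079,0.079]}'
python3 -c "
from h import *
plan(.4775,-.2748,.046,-13.3)"
```

```text
time_s: 9.15
position: [0.5192, -0.23, 0.1582]
orientation: [0.0, 0.783, 0.621, 0.0]
ft_force: [-0.4, 0.4, 0.7]
grip_width: 0.0791
gripper_force: 0.0
t 9.15 pos [ 0.5192 -0.23    0.1582] ang -13.2 tilt 0.01 w 0.0791 F [-0.4  0.4  0.7] q [-0.44  0.46  1.82  0.    0.87 -0.21]
rotvec/5deg in tool: [ 0.   -0.    0.03] offset mm after turn: [-53.2 -30.3 112.2]
```

```bash

python3 -m jog '{"offset":[[-0.02,-0.012,0],[-0.022,-0.012,0],[-0.0112,-0.0063,0.01],[0,0,0.025],[0,0,0.03],[0,0,0.03],[0,0,0.017],[0,0,0],[0,0,0],[0,0,0]],"rotation":[[0,0,0],[0,0,0],[0,0,0],[0,0,0],[0,0,0],[0,0,0],[0,0,0],[0,0,0],[0,0,0],[0,0,0]],"claw":[0.079,0.079,0.079,0.079,0.079,0.079,0.079,0.079,0.079,0.079]}'
python3 -c "
from h import *
plan(.4775,-.2748,.046,-13.3)"
python3 -m jog '{"offset":[[0,0,0],[0,0,0],[0,0,0],[0,0,0],[0,0,0]],"rotation":[[0,0,0],[0,0,0],[0,0,0],[0,0,0],[0,0,0]],"claw":[0.05,0.05,0.05,0.05,0.05]}'
python3 -m jog '{"offset":[[0,0,-0.005],[0,0,-0.015],[0,0,-0.02],[0,0,-0.02],[0,0,0],[0,0,0]],"rotation":[[0,0,0],[0,0,0],[0,0,0],[0,0,0],[0,0,0],[0,0,0]],"claw":[0.05,0.05,0.05,0.05,0.05,0.05]}'
python3 -c "
from h import *
plan(.50,-.083,.1,-42)"
```

```text
time_s: 9.98
position: [0.4774, -0.2757, 0.0469]
orientation: [0.0, 0.784, 0.621, 0.0]
ft_force: [0.4, -0.2, 0.1]
grip_width: 0.079
gripper_force: 0.0
t 9.98 pos [ 0.4774 -0.2757  0.0469] ang -13.3 tilt 0.06 w 0.079 F [ 0.4 -0.2  0.1] q [-0.55  0.62  1.89  0.    0.63 -0.31]
rotvec/5deg in tool: [0.01 0.   0.01] offset mm after turn: [ 0.9 -0.1  0.9]
time_s: 10.4
position: [0.4778, -0.276, 0.048]
orientation: [0.001, 0.784, 0.621, 0.001]
ft_force: [-0.2, 1.1, 6.6]
grip_width: 0.0632
gripper_force: 66.3
time_s: 10.9
position: [0.4775, -0.276, 0.1079]
orientation: [0.002, 0.784, 0.62, 0.001]
ft_force: [-0.6, 0.2, -0.8]
grip_width: 0.063
gripper_force: 65.9
t 10.9 pos [ 0.4775 -0.276   0.1079] ang -13.3 tilt 0.2 w 0.063 F [-0.6  0.2 -0.8] q [-0.55  0.51  1.88 -0.    0.75 -0.31]
rotvec/5deg in tool: [0.04 0.   5.74] offset mm after turn: [ 158.5 -112.4    7.9]
```

```bash

python3 -m jog '{"offset":[[0,0,-0.005],[0,0,0],[0,0,0],[0,0,0],[0,0,0],[0,0,0],[0.025,-0.018,0],[0.035,-0.025,0],[0.035,-0.025,0],[0.035,-0.025,0],[0.0285,-0.0194,0],[0,0,0]],"rotation":[[0,0,1],[0,0,1],[0,0,1],[0,0,1],[0,0,1],[0,0,0.74],[0,0,0],[0,0,0],[0,0,0],[0,0,0],[0,0,0],[0,0,0]],"claw":[0.05,0.05,0.05,0.05,0.05,0.05,0.05,0.05,0.05,0.05,0.05,0.05]}'
python3 -m jog '{"offset":[[0,0,0.02],[0,0,0.025],[0,0,0.01],[0,0,0],[0,0,0]],"rotation":[[0,0,0],[0,0,0],[0,0,0],[0,0,0],[0,0,0]],"claw":[0.05,0.05,0.05,0.05,0.05]}'
python3 -c "
from h import *
plan(.50,-.083,.033,-42)"
```

```text
time_s: 11.9
position: [0.498, -0.0815, 0.1104]
orientation: [-0.001, 0.913, 0.409, -0.001]
ft_force: [-0.4, 0.7, -0.7]
grip_width: 0.0628
gripper_force: 65.9
time_s: 12.32
position: [0.498, -0.0867, 0.0557]
orientation: [-0.001, 0.914, 0.406, -0.001]
ft_force: [0.2, -0.3, -0.7]
grip_width: 0.0633
gripper_force: 65.9
t 12.32 pos [ 0.498  -0.0867  0.0557] ang -42.0 tilt 0.13 w 0.0633 F [ 0.2 -0.3 -0.7] q [-0.2   0.56  1.99 -0.    0.59  0.54]
rotvec/5deg in tool: [-0.02  0.01 -0.01] offset mm after turn: [ 4.1 -1.  22.7]
```

```bash

python3 -m jog '{"offset":[[0.004,-0.001,0.01],[0,0,0.008],[0,0,0.003],[0,0,0],[0,0,0]],"rotation":[[0,0,0],[0,0,0],[0,0,0],[0,0,0],[0,0,0]],"claw":[0.05,0.05,0.05,0.05,0.05]}'
python3 -m jog '{"offset":[[0,0,0.0015],[0,0,0],[0,0,0]],"rotation":[[0,0,0],[0,0,0],[0,0,0]],"claw":[0.05,0.05,0.05]}'
```

```text
time_s: 12.73
position: [0.5006, -0.0829, 0.0353]
orientation: [-0.0, 0.914, 0.407, -0.0]
ft_force: [0.7, 0.5, -1.1]
grip_width: 0.0634
gripper_force: 65.9
time_s: 12.98
position: [0.5008, -0.0829, 0.034]
orientation: [0.0, 0.914, 0.407, 0.0]
ft_force: [-0.4, -0.9, -1.4]
grip_width: 0.063
gripper_force: 65.9
```

```bash

python3 -m jog '{"offset":[[0,0,0.0015],[0,0,0],[0,0,0]],"rotation":[[0,0,0],[0,0,0],[0,0,0]],"claw":[0.05,0.05,0.05]}'
python3 -m jog '{"offset":[[0,0,0.001],[0,0,0],[0,0,0]],"rotation":[[0,0,0],[0,0,0],[0,0,0]],"claw":[0.05,0.05,0.05]}'
```

```text
time_s: 13.23
position: [0.501, -0.0829, 0.0325]
orientation: [0.0, 0.914, 0.407, 0.0]
ft_force: [1.2, -0.5, 0.6]
grip_width: 0.0631
gripper_force: 66.0
time_s: 13.48
position: [0.501, -0.0829, 0.0324]
orientation: [0.0, 0.914, 0.407, 0.0]
ft_force: [-3.1, 0.7, 14.1]
grip_width: 0.0633
gripper_force: 67.6
```

```bash

python3 -m jog '{"offset":[[0,0,-0.001],[0,0,0],[0,0,0],[0,0,-0.015],[0,0,-0.04],[0,0,-0.04],[0,0,-0.025],[0,0,0],[0,0,0],[0,0,0],[0,0,0],[0,0,0]],"rotation":[[0,0,0],[0,0,0],[0,0,0],[0,0,0],[0,0,0],[0,0,-1],[0,0,-1],[0,0,-1],[0,0,-1],[0,0,-1],[0,0,-1],[0,0,-0.4]],"claw":[0.076,0.076,0.076,0.076,0.076,0.076,0.076,0.076,0.076,0.076,0.076,0.076]}'
python3 -c "
from h import *
plan(.4785,-.2786,.02,-10)"
```

```text
time_s: 14.48
position: [0.5005, -0.0828, 0.1522]
orientation: [-0.0, 0.765, 0.644, -0.0]
ft_force: [-0.5, -0.2, -0.2]
grip_width: 0.0759
gripper_force: 0.0
t 14.48 pos [ 0.5005 -0.0828  0.1522] ang -9.7 tilt 0.02 w 0.0759 F [-0.5 -0.2 -0.2] q [-0.19  0.39  1.95 -0.    0.8  -0.02]
rotvec/5deg in tool: [-0.    0.    0.05] offset mm after turn: [-196.6   12.4  132.2]
```

Move most of the way, then take a wrist picture that shows both charcoal on the board and the brick.

```bash

python3 -m jog '{"offset":[[-0.025,0.002,0],[-0.035,0.003,0],[-0.035,0.003,0],[-0.035,0.003,0],[-0.02,0.001,0],[0,0,0],[0,0,0],[0,0,0]],"rotation":[[0,0,0],[0,0,0],[0,0,0],[0,0,0],[0,0,0],[0,0,0],[0,0,0],[0,0,0]],"claw":[0.076,0.076,0.076,0.076,0.076,0.076,0.076,0.076]}'
python3 - <<'E'
from h import *
c=read_camera('wrist');save('w2.npy',c);cv2.imwrite("pics/w2.png",cv2.resize(c["color"][:,:,::-1],(800,600),interpolation=cv2.INTER_CUBIC))
plan(.4785,-.2786,.02,-10)
E
```

```text
time_s: 15.15
position: [0.486, -0.232, 0.1519]
orientation: [-0.001, 0.766, 0.643, -0.0]
ft_force: [-0.2, 0.5, -0.2]
grip_width: 0.0759
gripper_force: 0.0
t 15.2 pos [ 0.4862 -0.2317  0.152 ] ang -10.0 tilt 0.06 w 0.076 F [-0.2  0.4 -0.5] q [-0.47  0.43  1.89  0.    0.83 -0.29]
rotvec/5deg in tool: [-0.01 -0.01  0.01] offset mm after turn: [-47.6   0.6 132. ]
```

View pics/w2.png

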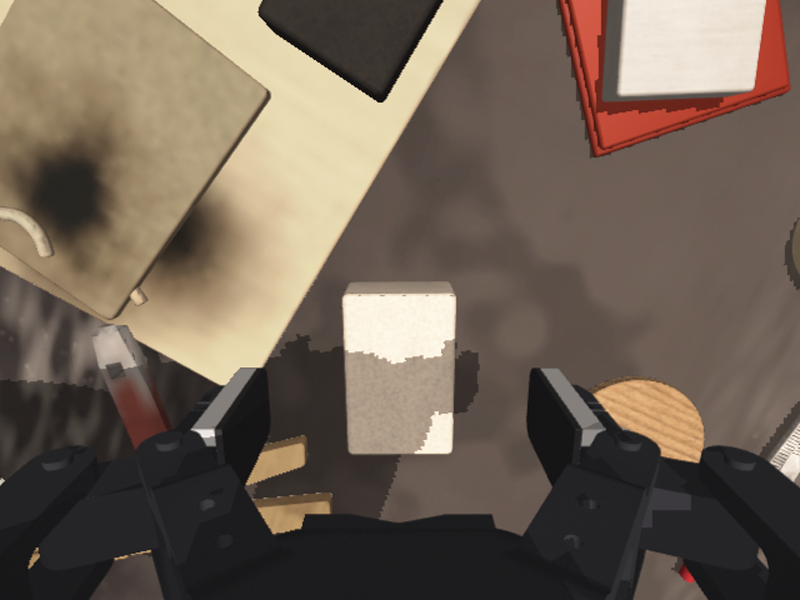

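The brick's top corners are at (343,294),(456,294),(453,454),(348,453); charcoal lies on the board clear of the sheet.

```bash
python3 - <<'E'
from h import *
np.set_printoptions(precision=4,suppress=True)
c=load('w2.npy')
P=np.array([plane(c,(u*.8,v*.8),.032) for u,v in [(343,294),(456,294),(453,454),(348,453)]]);print(P,P.mean(0))
for i,j in [(0,1),(3,2),(3,0),(2,1)]:
  d=P[j]-P[i];print(np.linalg.norm(d),np.degrees(np.arctan2(d[1],d[0])))
plan(P[:,0].mean(),P[:,1].mean(),.023,-9.5)
E
```

```text
[[ 0.4581 -0.2259  0.032 ]
 [ 0.5157 -0.2361  0.032 ]
 [ 0.5005 -0.3286  0.032 ]
 [ 0.442  -0.3176  0.032 ]] [ 0.4791 -0.2771  0.032 ]
0.05851834850978028 -10.020137176132934
0.059516548002410144 -10.609822519159444
0.09309108128158282 80.05839311393686
0.09371024920319113 80.6662767736878
t 15.2 pos [ 0.4862 -0.2317  0.152 ] ang -10.0 tilt 0.06 w 0.076 F [-0.2  0.4 -0.5] q [-0.47  0.43  1.89  0.    0.83 -0.29]
rotvec/5deg in tool: [-0.01 -0.01 -0.09] offset mm after turn: [-45.9   0.5 129. ]
```

```bash

python3 -m jog '{"offset":[[-0.023,0,0.01],[-0.023,0,0.02],[0,0,0.03],[0,0,0.03],[0,0,0.025],[0,0,0.014],[0,0,0],[0,0,0],[0,0,0]],"rotation":[[0,0,0],[0,0,0],[0,0,0],[0,0,0],[0,0,0],[0,0,0],[0,0,0],[0,0,0],[0,0,0]],"claw":[0.076,0.076,0.076,0.076,0.076,0.076,0.076,0.076,0.076]}'
python3 -m jog '{"offset":[[0,0,0],[0,0,0],[0,0,0],[0,0,0],[0,0,0]],"rotation":[[0,0,0],[0,0,0],[0,0,0],[0,0,0],[0,0,0]],"claw":[0.045,0.045,0.045,0.045,0.045]}'
python3 -m jog '{"offset":[[0,0,-0.01],[0,0,-0.02],[0,0,-0.03],[0,0,-0.03],[0,0,-0.02],[0,0,0],[0,0,0]],"rotation":[[0,0,0],[0,0,0],[0,0,0],[0,0,0],[0,0,0],[0,0,0],[0,0,0]],"claw":[0.045,0.045,0.045,0.045,0.045,0.045,0.045]}'
python3 -c "
from h import *
plan(.6393,.0324,.1,32.5)"
```

```text
time_s: 15.95
position: [0.4792, -0.2776, 0.0242]
orientation: [0.0, 0.766, 0.643, 0.0]
ft_force: [-0.4, 0.0, 1.0]
grip_width: 0.0759
gripper_force: 0.0
time_s: 16.37
position: [0.4794, -0.2782, 0.0251]
orientation: [0.001, 0.766, 0.643, 0.0]
ft_force: [-1.2, 2.3, 6.3]
grip_width: 0.0589
gripper_force: 65.1
time_s: 16.95
position: [0.479, -0.2783, 0.1349]
orientation: [0.002, 0.766, 0.643, 0.001]
ft_force: [-1.5, 0.0, -4.0]
grip_width: 0.0586
gripper_force: 66.5
t 16.95 pos [ 0.479  -0.2783  0.1349] ang -10.0 tilt 0.19 w 0.0586 F [-1.5  0.  -4. ] q [-0.55  0.47  1.86 -0.    0.8  -0.37]
rotvec/5deg in tool: [ 0.03  0.03 -8.5 ] offset mm after turn: [175.9 302.2  34.9]
```

```bash

python3 -m jog '{"offset":[[0,0,0],[0,0,0],[0,0,0],[0,0,0],[0,0,0],[0,0,0],[0,0,0],[0,0,0],[0,0,0],[0,0,0]],"rotation":[[0,0,-1],[0,0,-1],[0,0,-1],[0,0,-1],[0,0,-1],[0,0,-1],[0,0,-1],[0,0,-1],[0,0,-0.5],[0,0,0]],"claw":[0.045,0.045,0.045,0.045,0.045,0.045,0.045,0.045,0.045,0.045]}'
python3 -m jog '{"offset":[[0.01,0.017,0],[0.018,0.03,0],[0.018,0.03,0],[0.018,0.03,0],[0.018,0.03,0],[0.018,0.03,0],[0.018,0.03,0],[0.018,0.03,0],[0.015,0.03,0],[0.012,0.025,0],[0.009,0.013,0],[0.004,0.007,0]],"rotation":[[0,0,0],[0,0,0],[0,0,0],[0,0,0],[0,0,0],[0,0,0],[0,0,0],[0,0,0],[0,0,0],[0,0,0],[0,0,0],[0,0,0]],"claw":[0.045,0.045,0.045,0.045,0.045,0.045,0.045,0.045,0.045,0.045,0.045,0.045]}'
python3 -m jog '{"offset":[[0,0,0.02],[0,0,0.015],[0,0,0.01],[0,0,0],[0,0,0],[0,0,0]],"rotation":[[0,0,0],[0,0,0],[0,0,0],[0,0,0],[0,0,0],[0,0,0]],"claw":[0.045,0.045,0.045,0.045,0.045,0.045]}'
python3 - <<'E'
from h import *
plan(.6393,.0324,.046,32.5)
c=read_camera('wrist');save('w3.npy',c);crop("pics/w3.png",c["color"],0,0,640,480,1.25)
E
```

```text
time_s: 17.78
position: [0.4772, -0.2772, 0.1316]
orientation: [-0.002, 0.48, 0.877, 0.0]
ft_force: [0.2, 0.0, -3.4]
grip_width: 0.0585
gripper_force: 66.3
time_s: 18.78
position: [0.6385, 0.0348, 0.132]
orientation: [-0.001, 0.481, 0.877, -0.0]
ft_force: [-0.4, -1.0, -3.9]
grip_width: 0.0587
gripper_force: 66.4
time_s: 19.28
position: [0.6389, 0.0321, 0.0889]
orientation: [0.0, 0.481, 0.876, 0.0]
ft_force: [0.9, -0.2, -4.3]
grip_width: 0.0585
gripper_force: 66.2
t 19.28 pos [0.6389 0.0321 0.0889] ang 32.4 tilt 0.03 w 0.0585 F [ 0.9 -0.2 -4.3] q [ 0.03  0.64  1.68 -0.    0.82 -0.53]
rotvec/5deg in tool: [ 0.01  0.   -0.01] offset mm after turn: [ 0.   0.5 42.9]
```

View pics/w3.png

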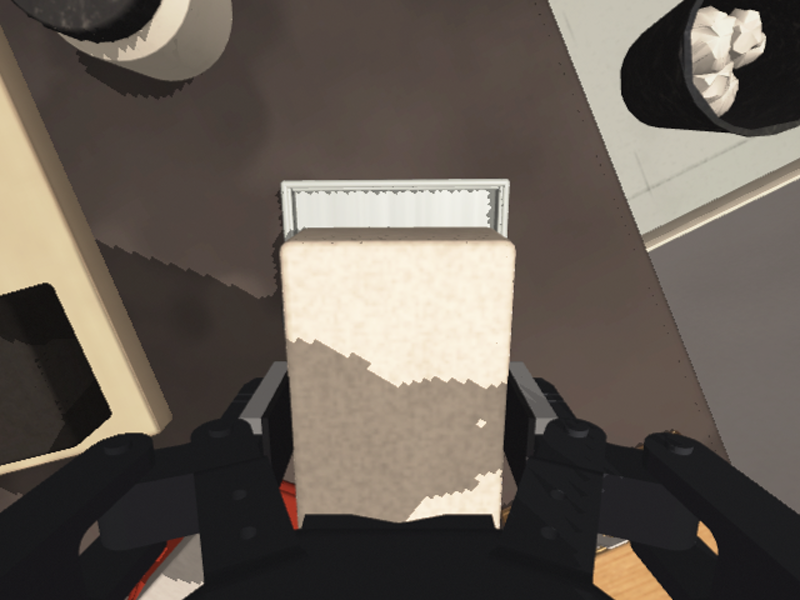

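Tray rim's far end spans (282,181)–(509,181), brick end spans (282,240)–(515,240), sides parallel and nearly centred.

```bash
python3 - <<'E'
from h import *
c=load('w3.npy');s=readout.sense();q=s["orientation"];M=R.from_quat([q[1],q[2],q[3],q[0]]).as_matrix()
f=lambda u,v,z:(M.T@(plane(c,(u*.8,v*.8),z)-s["position"])*1000).round(1)
print("rim",f(282,181,.027),f(509,181,.027),"side",f(281,235,.027),f(509,235,.027))
print("brick",f(282,242,.064+.032),f(515,242,.064+.032))
E
```

```text
rim [ 60.  -43.7  62.1] [60.  41.2 62.2] side [ 39.8 -45.3  62.1] [39.8 42.3 62.2]
brick [ 47.5 -28.8  -6.9] [47.5 28.5 -6.8]
```

```bash

python3 -m jog '{"offset":[[0,-0.001,0.012],[0,0,0.015],[0,0,0.008],[0,0,0.005],[0,0,0],[0,0,0],[0,0,0]],"rotation":[[0,0,0],[0,0,0],[0,0,0],[0,0,0],[0,0,0],[0,0,0],[0,0,0]],"claw":[0.045,0.045,0.045,0.045,0.045,0.045,0.045]}'
python3 -m jog '{"offset":[[0,0,0.002],[0,0,0],[0,0,0]],"rotation":[[0,0,0],[0,0,0],[0,0,0]],"claw":[0.045,0.045,0.045]}'
python3 -m jog '{"offset":[[0,0,0.001],[0,0,0],[0,0,0]],"rotation":[[0,0,0],[0,0,0],[0,0,0]],"claw":[0.045,0.045,0.045]}'
```

```text
time_s: 19.92
position: [0.6381, 0.0323, 0.0484]
orientation: [0.0, 0.481, 0.877, 0.0]
ft_force: [-0.0, -0.3, -3.5]
grip_width: 0.0588
gripper_force: 66.3
time_s: 20.17
position: [0.6379, 0.0322, 0.0466]
orientation: [0.0, 0.481, 0.877, 0.0]
ft_force: [-0.8, -0.4, -3.9]
grip_width: 0.0588
gripper_force: 66.3
time_s: 20.42
position: [0.6378, 0.0322, 0.0454]
orientation: [0.0, 0.481, 0.877, 0.0]
ft_force: [-0.1, 0.4, -4.3]
grip_width: 0.0584
gripper_force: 66.3
```

```bash

python3 -m jog '{"offset":[[0,0,0.001],[0,0,0],[0,0,0]],"rotation":[[0,0,0],[0,0,0],[0,0,0]],"claw":[0.045,0.045,0.045]}'
python3 -m jog '{"offset":[[0,0,0.001],[0,0,0],[0,0,0]],"rotation":[[0,0,0],[0,0,0],[0,0,0]],"claw":[0.045,0.045,0.045]}'
```

```text
time_s: 20.67
position: [0.6378, 0.0322, 0.0443]
orientation: [0.0, 0.481, 0.877, 0.0]
ft_force: [-0.4, -0.8, -4.4]
grip_width: 0.0583
gripper_force: 66.5
time_s: 20.92
position: [0.6378, 0.0322, 0.0442]
orientation: [0.0, 0.481, 0.877, 0.0]
ft_force: [-2.4, 0.2, 5.1]
grip_width: 0.0583
gripper_force: 67.2
```

```bash

python3 -m jog '{"offset":[[0,0,0],[0,0,0],[0,0,0],[0,0,-0.015],[0,0,-0.03],[0,0,-0.035],[0,0,-0.03],[0,0,0],[0,0,0],[0,0,0],[0,0,0],[0,0,0]],"rotation":[[0,0,0],[0,0,0],[0,0,0],[0,0,0],[0,0,0],[0,0,0],[0,0,1],[0,0,1],[0,0,1],[0,0,1],[0,0,1],[0,0,1]],"claw":[0.07,0.07,0.07,0.07,0.07,0.07,0.078,0.078,0.078,0.078,0.078,0.078]}'
python3 -m jog '{"offset":[[0,0,0],[0,0,0],[0,0,0],[0,0,0],[0,0,0],[0,0,0],[0,0,0],[0,0,0],[0,0,0],[0,0,0]],"rotation":[[0,0,1],[0,0,1],[0,0,1],[0,0,1],[0,0,1],[0,0,1],[0,0,1],[0,0,1],[0,0,0.9],[0,0,0]],"claw":[0.078,0.078,0.078,0.078,0.078,0.078,0.078,0.078,0.078,0.078]}'
python3 -c "
from h import *
plan(.50,-.083,.154,-42)"
```

```text
time_s: 21.92
position: [0.638, 0.0322, 0.1547]
orientation: [0.0, 0.693, 0.721, 0.0]
ft_force: [0.7, -0.3, -0.2]
grip_width: 0.0778
gripper_force: 0.0
time_s: 22.75
position: [0.638, 0.0322, 0.1544]
orientation: [0.0, 0.914, 0.405, 0.0]
ft_force: [0.1, 0.3, -0.1]
grip_width: 0.0783
gripper_force: 0.0
t 22.75 pos [0.638  0.0322 0.1544] ang -42.2 tilt 0.06 w 0.0783 F [ 0.1  0.3 -0.1] q [0.03 0.55 1.66 0.   0.93 0.77]
rotvec/5deg in tool: [ 0.01 -0.01 -0.03] offset mm after turn: [-178.   -25.4    0.4]
```

```bash

python3 -m jog '{"offset":[[-0.02,-0.003,0],[-0.033,-0.005,0],[-0.033,-0.005,0],[-0.033,-0.005,0],[-0.033,-0.005,0],[-0.024,-0.001,0],[0,0,0.02],[0,0,0.03],[0,0,0.02],[0,0,0],[0,0,0],[0,0,0]],"rotation":[[0,0,0],[0,0,0],[0,0,0],[0,0,0],[0,0,0],[0,0,0],[0,0,0],[0,0,0],[0,0,0],[0,0,0],[0,0,0],[0,0,0]],"claw":[0.078,0.078,0.078,0.078,0.078,0.078,0.078,0.078,0.078,0.078,0.078,0.078]}'
python3 -c "
from h import *
plan(.5010,-.083,.0325,-42)"
```

```text
time_s: 23.75
position: [0.503, -0.0826, 0.0845]
orientation: [0.0, 0.913, 0.407, 0.001]
ft_force: [0.2, -0.5, 0.4]
grip_width: 0.0782
gripper_force: 0.0
t 23.75 pos [ 0.503  -0.0826  0.0845] ang -41.9 tilt 0.08 w 0.0782 F [ 0.2 -0.5  0.4] q [-0.19  0.51  1.98 -0.    0.65  0.55]
rotvec/5deg in tool: [ 0.01 -0.01  0.01] offset mm after turn: [-1.6 -1.2 52. ]
```

```bash

python3 -m jog '{"offset":[[-0.0015,-0.001,0.02],[0,0,0.02],[0,0,0.011],[0,0,0],[0,0,0],[0,0,0],[0,0,0],[0,0,0],[0,0,0],[0,0,0]],"rotation":[[0,0,0],[0,0,0],[0,0,0],[0,0,0],[0,0,0],[0,0,0],[0,0,0],[0,0,0],[0,0,0],[0,0,0]],"claw":[0.078,0.078,0.078,0.078,0.078,0.05,0.05,0.05,0.05,0.05]}'
python3 -m jog '{"offset":[[0,0,-0.005],[0,0,-0.02],[0,0,-0.03],[0,0,-0.035],[0,0,-0.02],[0,0,0],[0,0,0]],"rotation":[[0,0,0],[0,0,0],[0,0,0],[0,0,0],[0,0,0],[0,0,0],[0,0,0]],"claw":[0.05,0.05,0.05,0.05,0.05,0.05,0.05]}'
python3 -m jog '{"offset":[[0,0,0],[0,0,0],[0,0,0],[0,0,0],[0,0,0],[0,0,0],[0,0,0],[0,0,0],[0,0,0],[0,0,0]],"rotation":[[0,0,-1],[0,0,-1],[0,0,-1],[0,0,-1],[0,0,-1],[0,0,-1],[0,0,-1],[0,0,-1],[0,0,-1],[0,0,-1]],"claw":[0.05,0.05,0.05,0.05,0.05,0.05,0.05,0.05,0.05,0.05]}'
python3 -m jog '{"offset":[[0,0,0],[0,0,0],[0,0,0],[0,0,0],[0,0,0],[0,0,0],[0,0,0]],"rotation":[[0,0,-1],[0,0,-1],[0,0,-1],[0,0,-1],[0,0,-0.9],[0,0,0],[0,0,0]],"claw":[0.05,0.05,0.05,0.05,0.05,0.05,0.05]}'
python3 -c "
from h import *
plan(.6376,.0322,.09,32.4)"
```

```text
time_s: 24.58
position: [0.5014, -0.0831, 0.0338]
orientation: [0.001, 0.914, 0.407, 0.001]
ft_force: [-1.8, -0.0, 5.6]
grip_width: 0.063
gripper_force: 66.4
time_s: 25.17
position: [0.5013, -0.0831, 0.1441]
orientation: [0.001, 0.914, 0.407, 0.002]
ft_force: [-0.4, -1.6, -1.0]
grip_width: 0.0629
gripper_force: 66.0
time_s: 26.0
position: [0.4993, -0.0828, 0.1409]
orientation: [-0.001, 0.654, 0.756, -0.001]
ft_force: [-0.3, 0.8, -1.2]
grip_width: 0.0633
gripper_force: 66.0
time_s: 26.58
position: [0.4996, -0.0828, 0.1413]
orientation: [-0.001, 0.482, 0.876, -0.0]
ft_force: [-0.2, 0.2, -0.7]
grip_width: 0.0629
gripper_force: 66.0
t 26.58 pos [ 0.4996 -0.0828  0.1413] ang 32.4 tilt 0.12 w 0.0629 F [-0.2  0.2 -0.7] q [-0.19  0.41  1.96 -0.    0.78 -0.75]
rotvec/5deg in tool: [-0.02 -0.02 -0.01] offset mm after turn: [ 23.2 178.2  51.3]
```

```bash

python3 -m jog '{"offset":[[0.002,0.02,0],[0.005,0.033,0],[0.005,0.035,0],[0.005,0.035,0],[0.004,0.033,0],[0.0022,0.0222,0],[0,0,0.01],[0,0,0.02],[0,0,0.015],[0,0,0],[0,0,0],[0,0,0]],"rotation":[[0,0,0],[0,0,0],[0,0,0],[0,0,0],[0,0,0],[0,0,0],[0,0,0],[0,0,0],[0,0,0],[0,0,0],[0,0,0],[0,0,0]],"claw":[0.05,0.05,0.05,0.05,0.05,0.05,0.05,0.05,0.05,0.05,0.05,0.05]}'
python3 - <<'E'
from h import *
plan(.6376,.0322,.069,32.4)
c=read_camera('wrist');save('w4.npy',c);im=(255*(c["color"]/255.)**.6).astype(np.uint8);crop("pics/w4.png",im,160,110,320,240,2.5)
E
```

```text
time_s: 27.58
position: [0.6381, 0.032, 0.0975]
orientation: [-0.0, 0.482, 0.876, -0.0]
ft_force: [0.7, 0.2, -0.5]
grip_width: 0.063
gripper_force: 66.0
t 27.58 pos [0.6381 0.032  0.0975] ang 32.4 tilt 0.01 w 0.063 F [ 0.7  0.2 -0.5] q [ 0.03  0.63  1.68 -0.    0.83 -0.53]
rotvec/5deg in tool: [-0.   -0.    0.01] offset mm after turn: [ 0.4 -0.3 28.5]
```

View pics/w4.png

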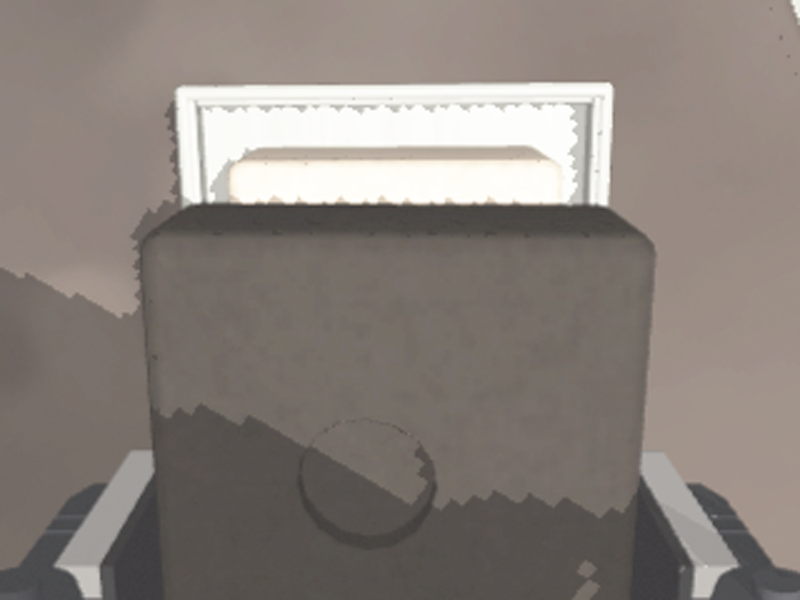

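The brick sits in the tray with even margins (end edge (230–562,160) inside rim (180–612,90)), and the charcoal is parallel above it. Lowering it.

```bash

python3 -m jog '{"offset":[[0,0,0.01],[0,0,0.01],[0,0,0.006],[0,0,0],[0,0,0],[0,0,0]],"rotation":[[0,0,0],[0,0,0],[0,0,0],[0,0,0],[0,0,0],[0,0,0]],"claw":[0.05,0.05,0.05,0.05,0.05,0.05]}'
python3 -m jog '{"offset":[[0,0,0.0015],[0,0,0],[0,0,0]],"rotation":[[0,0,0],[0,0,0],[0,0,0]],"claw":[0.05,0.05,0.05]}'
python3 -m jog '{"offset":[[0,0,0.001],[0,0,0],[0,0,0]],"rotation":[[0,0,0],[0,0,0],[0,0,0]],"claw":[0.05,0.05,0.05]}'
```

```text
time_s: 28.13
position: [0.6383, 0.0323, 0.0712]
orientation: [-0.0, 0.481, 0.877, -0.0]
ft_force: [-0.5, -0.0, -0.6]
grip_width: 0.0633
gripper_force: 66.0
time_s: 28.38
position: [0.6384, 0.0323, 0.07]
orientation: [0.0, 0.481, 0.877, 0.0]
ft_force: [0.1, -0.0, -0.9]
grip_width: 0.063
gripper_force: 66.0
time_s: 28.63
position: [0.6382, 0.0324, 0.0688]
orientation: [0.0, 0.481, 0.877, -0.0]
ft_force: [-0.6, 0.1, 0.2]
grip_width: 0.063
gripper_force: 66.0
```

```bash

python3 -m jog '{"offset":[[0,0,0.0008],[0,0,0],[0,0,0]],"rotation":[[0,0,0],[0,0,0],[0,0,0]],"claw":[0.05,0.05,0.05]}'
python3 -m jog '{"offset":[[0,0,0],[0,0,0],[0,0,0],[0,0,-0.01],[0,0,-0.02],[0,0,-0.03],[0,0,-0.03],[0,0,-0.03],[0,0,0],[0,0,0]],"rotation":[[0,0,0],[0,0,0],[0,0,0],[0,0,0],[0,0,0],[0,0,0],[0,0,1],[0,0,1],[0,0,1],[0,0,0]],"claw":[0.075,0.075,0.075,0.075,0.075,0.075,0.06,0.05,0.05,0.05]}'
python3 -c "
from h import *
plan(.6024,-.3546,.1,0)"
```

```text
time_s: 28.88
position: [0.6384, 0.0324, 0.0686]
orientation: [0.0, 0.481, 0.877, 0.0]
ft_force: [-2.0, 0.2, 4.8]
grip_width: 0.0635
gripper_force: 66.5
time_s: 29.72
position: [0.6396, 0.0324, 0.1911]
orientation: [0.002, 0.593, 0.806, 0.002]
ft_force: [-0.7, 0.1, -0.2]
grip_width: 0.0502
gripper_force: 0.0
t 29.72 pos [0.6396 0.0324 0.1911] ang 17.3 tilt 0.29 w 0.0502 F [-0.7  0.1 -0.2] q [ 0.03  0.51  1.64 -0.    1.   -0.27]
rotvec/5deg in tool: [0.06 0.01 3.46] offset mm after turn: [-387.   -37.2   91.1]
```

```bash

python3 -m jog '{"offset":[[0,0,0],[0,0,0],[0,0,0],[-0.02,-0.002,0],[-0.035,-0.0045,0],[-0.035,-0.0045,0],[-0.035,-0.0045,0],[-0.035,-0.0045,0],[-0.035,-0.0045,0.01],[-0.035,-0.0045,0.01],[-0.035,-0.0045,0.01],[-0.035,-0.003,0.01]],"rotation":[[0,0,1],[0,0,1],[0,0,1],[0,0,0.46],[0,0,0],[0,0,0],[0,0,0],[0,0,0],[0,0,0],[0,0,0],[0,0,0],[0,0,0]],"claw":[0.05,0.05,0.05,0.05,0.05,0.05,0.05,0.05,0.05,0.05,0.05,0.05]}'
python3 -m jog '{"offset":[[-0.02,0,0],[0,0,0],[0,0,0],[0,0,0]],"rotation":[[0,0,0],[0,0,0],[0,0,0],[0,0,0]],"claw":[0.05,0.05,0.05,0.05]}'
python3 - <<'E'
from h import *
np.set_printoptions(precision=4,suppress=True)
c=read_camera('wrist');save('w5.npy',c)
plan(.6024,-.3546,.03,0)
M=c["world_from_camera"]
def proj(p):
    q=M[:3,:3].T@(np.array(p)-M[:3,3]); return c["cx"]+c["fx"]*q[0]/-q[2],c["cy"]-c["fy"]*q[1]/-q[2]
u,v=map(int,proj((.6024,-.3546,.0135)));print(u,v)
crop("pics/w5.png",c["color"],max(0,min(560,u-80)),max(0,min(420,v-60)),160,120,5)
# cork colour to locate
E
```

```text
time_s: 30.72
position: [0.6021, -0.2692, 0.1467]
orientation: [-0.001, 0.705, 0.709, -0.0]
ft_force: [0.9, -0.3, -0.2]
grip_width: 0.05
gripper_force: 0.0
time_s: 31.05
position: [0.6031, -0.287, 0.1474]
orientation: [-0.001, 0.705, 0.709, -0.0]
ft_force: [-0.2, -0.3, 0.5]
grip_width: 0.05
gripper_force: 0.0
t 31.1 pos [ 0.6034 -0.2866  0.1477] ang 0.3 tilt 0.07 w 0.0502 F [ 0.1 -0.4 -0.2] q [-0.46  0.6   1.59  0.    0.96 -0.47]
rotvec/5deg in tool: [-0.01 -0.01  0.06] offset mm after turn: [-68.   -1.  117.7]
317 322
```

View pics/w5.png

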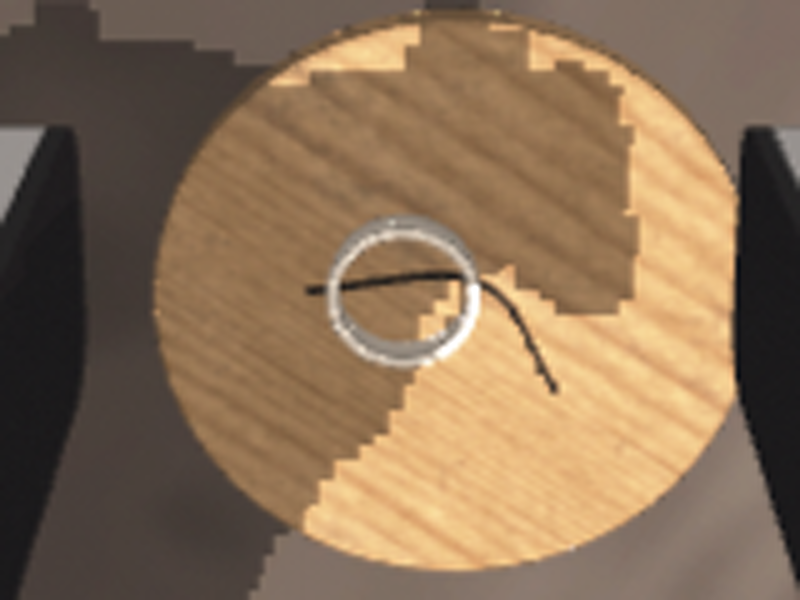

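Ring centre in the wrist image at ≈(317.2,320.9), matching the predicted (317,322), so its position (0.602,−0.354) is confirmed.

```bash

python3 -c "
from h import *
c=load('w5.npy');p=plane(c,(317.2,320.9),.0135);print(p);plan(p[0],p[1],.0228,0)"
python3 -m jog '{"offset":[[-0.02,0,0.01],[-0.03,0,0.02],[-0.017,-0.001,0.03],[0,0,0.025],[0,0,0.015],[0,0,0.01],[0,0,0],[0,0,0],[0,0,0]],"rotation":[[0,0,0],[0,0,0],[0,0,0],[0,0,0],[0,0,0],[0,0,0],[0,0,0],[0,0,0],[0,0,0]],"claw":[0.04,0.04,0.04,0.04,0.04,0.04,0.04,0.04,0.04]}'
python3 -c "
from h import *
c=load('w5.npy');p=plane(c,(317.2,320.9),.0135);plan(p[0],p[1],.0228,0)"
```

```text
[ 0.60241693 -0.35365771  0.0135    ]
t 31.1 pos [ 0.6034 -0.2866  0.1477] ang 0.3 tilt 0.07 w 0.0502 F [ 0.1 -0.4 -0.2] q [-0.46  0.6   1.59  0.    0.96 -0.47]
rotvec/5deg in tool: [-0.01 -0.01  0.06] offset mm after turn: [-67.1  -1.  124.9]
time_s: 31.85
position: [0.6041, -0.3546, 0.0396]
orientation: [0.001, 0.705, 0.709, 0.0]
ft_force: [0.5, -0.0, -0.5]
grip_width: 0.0399
gripper_force: 0.0
t 31.85 pos [ 0.6041 -0.3546  0.0396] ang 0.3 tilt 0.13 w 0.0399 F [ 0.5 -0.  -0.5] q [-0.55  0.78  1.54  0.    0.82 -0.55]
rotvec/5deg in tool: [0.02 0.01 0.05] offset mm after turn: [ 0.9 -1.7 16.8]
```

```bash

python3 -m jog '{"offset":[[0.0005,-0.0015,0.008],[0,0,0.006],[0,0,0.002],[0,0,0],[0,0,0]],"rotation":[[0,0,0],[0,0,0],[0,0,0],[0,0,0],[0,0,0]],"claw":[0.04,0.04,0.04,0.04,0.04]}'
python3 -m jog '{"offset":[[0,0,0],[0,0,0],[0,0,0],[0,0,0],[0,0,0],[0,0,0]],"rotation":[[0,0,0],[0,0,0],[0,0,0],[0,0,0],[0,0,0],[0,0,0]],"claw":[0.03,0.02,0.014,0.014,0.014,0.014]}'
```

```text
time_s: 32.27
position: [0.6012, -0.3543, 0.0218]
orientation: [-0.0, 0.706, 0.708, -0.0]
ft_force: [-0.8, -0.5, 0.4]
grip_width: 0.04
gripper_force: 0.0
time_s: 32.77
position: [0.6017, -0.3546, 0.0226]
orientation: [0.0, 0.706, 0.708, 0.0]
ft_force: [-0.6, 0.1, 4.3]
grip_width: 0.0184
gripper_force: 59.0
```

```bash

python3 -m jog '{"offset":[[0,0,-0.005],[0,0,-0.01],[0,0,-0.02],[0,0,-0.03],[0,0,-0.035],[0,0,-0.02],[0,0,0],[0,0,0]],"rotation":[[0,0,0],[0,0,0],[0,0,0],[0,0,0],[0,0,0],[0,0,0],[0,0,0],[0,0,0]],"claw":[0.014,0.014,0.014,0.014,0.014,0.014,0.014,0.014]}'
python3 - <<'E'
from h import *
plan(.638,.0322,.16,0)
c=read_camera('wrist');save('w6.npy',c);M=c["world_from_camera"]
def proj(p):
    q=M[:3,:3].T@(np.array(p)-M[:3,3]); return c["cx"]+c["fx"]*q[0]/-q[2],c["cy"]-c["fy"]*q[1]/-q[2]
p=readout.sense()["position"]
print("tip px",proj(p-[0,0,.013]),"cork ring px",proj((.6024,-.3546,.0135)))
u,v=map(int,proj(p-[0,0,.013]))
g=cv2.cvtColor(c["color"],cv2.COLOR_RGB2GRAY)
print(g[v-24:v+40:3,u-45:u+46:4])
E
```

```text
time_s: 33.43
position: [0.6022, -0.3548, 0.1443]
orientation: [0.002, 0.706, 0.708, 0.0]
ft_force: [0.1, -0.2, -0.9]
grip_width: 0.0183
gripper_force: 58.8
t 33.43 pos [ 0.6022 -0.3548  0.1443] ang 0.2 tilt 0.2 w 0.0183 F [ 0.1 -0.2 -0.9] q [-0.55  0.64  1.52  0.    0.98 -0.55]
rotvec/5deg in tool: [0.03 0.02 0.04] offset mm after turn: [387.   35.8 -15.7]
tip px (np.float64(315.8021193359219), np.float64(304.0332021776503)) cork ring px (np.float64(318.1350720321634), np.float64(232.08057450222918))
[[ 67  66  68  69  82 130 126 135 130 122 150 158 168 169 157 129 120 124
  124 205 201 204 196]
 [ 64  65  65  69  69  84 128 122 138 184 195 203 187 207 204 191 142 117
  129 120 147 206 202]
 [ 65  64 152 153 152  39  48 128 149 245 255 255 255 255 255 253 200 128
   85  37 153 153 152]
 [ 66  82 152 153 152  37  41 174 255 255 140 130 119 131 131 252 254 198
   90  37 153 152 153]
 [ 68 106 152 152 152  38  87 255 198  77 122 124 130 121 130 126 201 254
  121  37 153 152 152]
 [ 70 153 153 153 153  38 184 254  74  73  72  72  80  90  94 106  89 218
  157  38 153 153 153]
 [ 36 153 1
[... 841 characters left out ...]
187  29  38  84 146]
 [122 122 123  74  32  27  88 184 145 150  71  70  89 118 122 146 146 166
  144  27  38  57 152]
 [ 38 132 172  96  44  27  29 206 138 141 151 149 147 153 151 142 133 205
   46  28  73  89 172]
 [ 36  36 172  99  46  28  30  75 206 189 137 140 142 139 137 176 203 125
   48  28  84  66 172]
 [ 36  37 107  99  46  27  30  71  72 177 206 197 206 196 204 196 124 126
   68  26  45  66 157]
 [ 35  35 104  99  46  28  33  72  71  70  71  96 112 139 122 121 124 126
   69  28  46  77 157]
 [ 36  37  35  39  46  28  41  72  70  69  70  73  75 123 120 123 124 124
  108  27  45  44  37]
 [ 37  36  34  37  46  27  47  73  70  70  71  73 123 121 120 123 123 121
  110  28  45  42  36]]
```

```bash

python3 -m jog '{"offset":[[0.02,0.002,-0.01],[0.033,0.003,0],[0.033,0.003,0],[0.033,0.003,0],[0.033,0.003,0],[0.033,0.003,0],[0.033,0.003,0],[0.033,0.003,0],[0.033,0.003,0],[0.033,0.003,0],[0.033,0.003,0],[0.025,0.003,0]],"rotation":[[0,0,0],[0,0,0],[0,0,0],[0,0,0],[0,0,0],[0,0,0],[0,0,0],[0,0,0],[0,0,0],[0,0,0],[0,0,0],[0,0,0]],"claw":[0.014,0.014,0.014,0.014,0.014,0.014,0.014,0.014,0.014,0.014,0.014,0.014]}'
python3 -m jog '{"offset":[[0.01,0.001,0],[0,0,0],[0,0,0],[0,0,0]],"rotation":[[0,0,0],[0,0,0],[0,0,0],[0,0,0]],"claw":[0.014,0.014,0.014,0.014]}'
python3 -c "
from h import *
plan(.638,.033,.0945,0)"
```

```text
time_s: 34.48
position: [0.6337, 0.0233, 0.1501]
orientation: [-0.001, 0.706, 0.709, -0.001]
ft_force: [0.8, -0.8, 1.3]
grip_width: 0.0182
gripper_force: 58.8
time_s: 34.82
position: [0.6355, 0.0295, 0.1513]
orientation: [-0.0, 0.706, 0.708, -0.001]
ft_force: [0.4, 0.1, -0.0]
grip_width: 0.0184
gripper_force: 58.8
t 34.82 pos [0.6355 0.0295 0.1513] ang 0.2 tilt 0.09 w 0.0184 F [ 0.4  0.1 -0. ] q [ 0.03  0.55  1.66 -0.    0.93  0.03]
rotvec/5deg in tool: [-0.02  0.    0.03] offset mm after turn: [ 3.5  2.5 56.8]
```

```bash

python3 -m jog '{"offset":[[0.0035,0.0025,0.01],[0,0,0.02],[0,0,0.012],[0,0,0.006],[0,0,0.003],[0,0,0],[0,0,0],[0,0,0]],"rotation":[[0,0,0],[0,0,0],[0,0,0],[0,0,0],[0,0,0],[0,0,0],[0,0,0],[0,0,0]],"claw":[0.014,0.014,0.014,0.014,0.014,0.014,0.014,0.014]}'
python3 -m jog '{"offset":[[0,0,0.002],[0,0,0],[0,0,0]],"rotation":[[0,0,0],[0,0,0],[0,0,0]],"claw":[0.014,0.014,0.014]}'
python3 -m jog '{"offset":[[0,0,0.001],[0,0,0],[0,0,0]],"rotation":[[0,0,0],[0,0,0],[0,0,0]],"claw":[0.014,0.014,0.014]}'
```

```text
time_s: 35.48
position: [0.6391, 0.0342, 0.1017]
orientation: [0.0, 0.706, 0.708, 0.0]
ft_force: [0.5, 0.4, 0.6]
grip_width: 0.0185
gripper_force: 58.8
time_s: 35.73
position: [0.6386, 0.0343, 0.0993]
orientation: [0.0, 0.706, 0.708, 0.0]
ft_force: [0.3, 0.0, -0.5]
grip_width: 0.0181
gripper_force: 58.8
time_s: 35.98
position: [0.6385, 0.0343, 0.098]
orientation: [-0.0, 0.706, 0.708, -0.0]
ft_force: [-0.5, -0.2, 0.8]
grip_width: 0.0179
gripper_force: 58.8
```

```bash

python3 -m jog '{"offset":[[0,0,0.002],[0,0,0],[0,0,0]],"rotation":[[0,0,0],[0,0,0],[0,0,0]],"claw":[0.014,0.014,0.014]}'
python3 -m jog '{"offset":[[0,0,0.001],[0,0,0],[0,0,0]],"rotation":[[0,0,0],[0,0,0],[0,0,0]],"claw":[0.014,0.014,0.014]}'
python3 -m jog '{"offset":[[0,0,0.001],[0,0,0],[0,0,0]],"rotation":[[0,0,0],[0,0,0],[0,0,0]],"claw":[0.014,0.014,0.014]}'
```

```text
time_s: 36.23
position: [0.6384, 0.0343, 0.0958]
orientation: [-0.0, 0.706, 0.708, -0.0]
ft_force: [0.4, 0.1, 0.6]
grip_width: 0.0187
gripper_force: 58.8
time_s: 36.48
position: [0.6385, 0.0343, 0.0949]
orientation: [-0.0, 0.706, 0.708, -0.0]
ft_force: [-0.5, -0.3, -0.3]
grip_width: 0.0182
gripper_force: 58.8
time_s: 36.73
position: [0.6386, 0.0343, 0.0941]
orientation: [0.0, 0.706, 0.708, 0.0]
ft_force: [0.2, -1.0, 0.0]
grip_width: 0.0182
gripper_force: 58.8
```

```bash

python3 -m jog '{"offset":[[0,0,0.0008],[0,0,0],[0,0,0]],"rotation":[[0,0,0],[0,0,0],[0,0,0]],"claw":[0.014,0.014,0.014]}'
python3 -m jog '{"offset":[[0,0,0.0008],[0,0,0],[0,0,0]],"rotation":[[0,0,0],[0,0,0],[0,0,0]],"claw":[0.014,0.014,0.014]}'
```

```text
time_s: 36.98
position: [0.6387, 0.0343, 0.094]
orientation: [0.0, 0.706, 0.708, 0.0]
ft_force: [-2.8, -0.3, 6.1]
grip_width: 0.0184
gripper_force: 59.9
time_s: 37.23
position: [0.6388, 0.0343, 0.0939]
orientation: [0.0, 0.706, 0.708, 0.0]
ft_force: [-4.3, -0.6, 11.8]
grip_width: 0.0182
gripper_force: 62.0
```

Contact at the expected height; ease off, release, lift clear, and check numerically.

```bash

python3 -m jog '{"offset":[[0,0,-0.0012],[0,0,0],[0,0,0],[0,0,0],[0,0,0],[0,0,-0.01],[0,0,-0.02],[0,0,-0.03],[0,0,-0.03],[-0.03,0,-0.01],[-0.035,0,0],[-0.03,0,0]],"rotation":[[0,0,0],[0,0,0],[0,0,0],[0,0,0],[0,0,0],[0,0,0],[0,0,0],[0,0,0],[0,0,0],[0,0,0],[0,0,0],[0,0,0]],"claw":[0.014,0.03,0.04,0.04,0.04,0.04,0.04,0.04,0.04,0.04,0.04,0.04]}'
python3 -m jog '{"offset":[[-0.04,0,0],[-0.04,0,0],[-0.04,0,0],[-0.04,0,0],[-0.04,0,0],[-0.04,0,0],[-0.03,0,0],[0,0,0],[0,0,0]],"rotation":[[0,0,0],[0,0,0],[0,0,0],[0,0,0],[0,0,0],[0,0,0],[0,0,0],[0,0,0],[0,0,0]],"claw":[0.04,0.04,0.04,0.04,0.04,0.04,0.04,0.04,0.04]}'
python3 - <<'E'
from h import *
np.set_printoptions(linewidth=220)
plan(.6,-.3,.2,0)
t=read_camera('top');save('t1.npy',t);M=t["world_from_camera"]
def proj(p):
    q=M[:3,:3].T@(np.array(p)-M[:3,3]); return t["cx"]+t["fx"]*q[0]/-q[2],t["cy"]-t["fy"]*q[1]/-q[2]
u,v=proj((.638,.033,.0795));print(u,v);u,v=int(u),int(v)
I=t["color"].astype(int);g=I.sum(2)//3
print(g[v-14:v+15,u-14:u+15])
dk=((g<75)|0).astype(np.uint8)
# charcoal outline: non-bright region around
sub=(g[v-45:v+45,u-50:u+50]<110).astype(np.uint8)
n,l,s,_=cv2.connectedComponentsWithStats(sub)
print([tuple(x) for x in s if x[4]>300])
# steel block on pad
from itertools import product
h=I[150:240,275:355]; red=((h[...,0]-h[...,1]>60)).astype(np.uint8)
c,_=cv2.findContours(red,cv2.RETR_EXTERNAL,cv2.CHAIN_APPROX_NONE);c=max(c,key=cv2.contourArea)
print("pad",cv2.minAreaRect(c))
c,h=cv2.findContours(red,cv2.RETR_CCOMP,cv2.CHAIN_APPROX_NONE)
for k,x in enumerate(c):
    if h[0][k][3]>=0 and cv2.contourArea(x)>200:
        (a,b),wh,an=cv2.minAreaRect(x); print("hole",a+275,b+150,wh,an,plane(t,(a+275,b+150),.029))
E
```

```text
time_s: 38.23
position: [0.6397, -0.0618, 0.196]
orientation: [0.001, 0.705, 0.709, 0.001]
ft_force: [-0.3, 0.3, 0.7]
grip_width: 0.04
gripper_force: 0.0
time_s: 38.98
position: [0.6393, -0.3326, 0.1939]
orientation: [0.0, 0.707, 0.707, 0.0]
ft_force: [0.6, 0.8, -0.0]
grip_width: 0.0401
gripper_force: 0.0
t 38.98 pos [ 0.6393 -0.3326  0.1939] ang 0.0 tilt 0.01 w 0.0401 F [ 0.6  0.8 -0. ] q [-0.5   0.62  1.43  0.    1.09 -0.5 ]
rotvec/5deg in tool: [0. 0. 0.] offset mm after turn: [ 32.6 -39.3  -6.1]
221.11538609788778 186.61834891984924
[[ 66  66  65  61  51  43  46  45  44  45  45  47  45  44  45  43  46  46  44  43  46  45  46  45  46  45  42  45  43]
 [ 66  61  52  46  45  44  45  45  45  45  46  45  45  45  45  45  47  45  45  46  45  47  44  45  47  43  46  43  44]
 [ 63  51  46  45  44  45  43  45  47  47  45  43  45  46  45  44  42  45  45  46  44  46  45  45  45  43  46  46  43]
 [ 45  45  47  46  46  43  46  45  44  45  44  46  43  44  44  45  41  44  44  42  45  44  43  44  43  44  43  45  44]
 [ 44  45  46  46  46  47  46  44  45  49  43  44  46  44  46  45  45  46  45  44
[... 2582 characters left out ...]
  44  43  44  46  44  42  46  44  44  44  44  45  44  43  44  45  44  42]
 [ 45  44  44  47  44  46  45  42  43  44  43  44  45  45  43  44  42  42  42  46  46  44  42  45  43  42  40  37  38]
 [ 44  47  46  43  46  45  44  42  43  45  43  47  44  45  43  43  45  45  44  43  45  44  43  44  45  40  38  33  29]]
[(np.int32(0), np.int32(0), np.int32(97), np.int32(90), np.int32(1112)), (np.int32(0), np.int32(0), np.int32(100), np.int32(90), np.int32(7885))]
pad ((38.61812210083008, 42.203216552734375), (55.054927825927734, 55.92789077758789), 81.63410949707031)
hole 316.8199996948242 193.7599983215332 (42.28498458862305, 42.28498840332031) 8.130102157592773 [ 0.63750156 -0.12880083  0.029     ]
```

```bash
python3 - <<'E'
from h import *
t=load('t1.npy');g=t["color"].astype(int).sum(2)//3
x0,y0=160,130; s=((g[y0:245,x0:275]<54)).astype(np.uint8)
s=cv2.morphologyEx(s,cv2.MORPH_OPEN,np.ones((3,3)))
c,_=cv2.findContours(s,cv2.RETR_EXTERNAL,cv2.CHAIN_APPROX_NONE)
for k in c:
    if cv2.contourArea(k)>300:
        r=cv2.minAreaRect(k);b=cv2.boxPoints(r)+[x0,y0];print(r[1],b.round(1).tolist())
        P=np.array([plane(t,p,.0795) for p in b]);print(P.mean(0),np.diff(P,axis=0))
print("ring",plane(t,(219.5,186.2),.085))
I=t["color"].astype(int)
d=(I-load('t0.npy')["color"]); 
print("jar diff",np.abs(d[250:295,168:212]).mean())
w=(g[y0:245,x0:275]>150).astype(np.uint8); ys,xs=np.nonzero(w);print("bright bbox",xs.min()+x0,xs.max()+x0,ys.min()+y0,ys.max()+y0)
E
```

```text
(40.1473388671875, 52.180397033691406) [[189.9, 184.3], [234.5, 157.1], [255.4, 191.4], [210.8, 218.6]]
[0.6360832  0.03031699 0.0795    ] [[ 0.04786299 -0.07424073  0.        ]
 [-0.05968349 -0.03694278  0.        ]
 [-0.04701879  0.0738659   0.        ]]
ring [0.63744745 0.03482496 0.085     ]
jar diff 23.314646464646465
bright bbox 160 274 130 244
```

```bash
python3 - <<'E'
from h import *
a=cv2.cvtColor(load('t0.npy')["color"],cv2.COLOR_RGB2GRAY);b=cv2.cvtColor(load('t1.npy')["color"],cv2.COLOR_RGB2GRAY)
r=cv2.matchTemplate(b[220:330,140:250],a[252:294,170:214],cv2.TM_CCOEFF_NORMED);print(cv2.minMaxLoc(r),"unmoved = (30,32)")
E
```

```text
(-0.324301153421402, 0.996841311454773, (25, 68), (30, 32)) unmoved = (30,32)
```

Jar unmoved (match 0.997), everything in place, arm clear: hand in.

```bash
python3 -c "
from workcell import *
import workcell
try: print(workcell.r.sign_off())
except AttributeError: print(readout.sign_off())"
```

```text
the job is handed in; nothing more can be done
None
```

The job is handed in at about 39 s: camera checks put the steel within about 5 mm of the pad's centre, the charcoal lengthways on the brick in the tray, the ring flat within about 5 mm of its middle, and the jar unmoved; no verdict was returned.

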